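Release a latched battery pack with a pin and move it to the charger

TASK

Take the release pin out of its wooden stand, push it tip first through the narrow slot in the sloping face of the grey instrument and press the hidden catch with it until the battery pack pops up. Put the pin fully back in its stand, and only then lift the battery pack out and set it down gently and upright, fully home in the black charging cradle. Do not touch the catch with the fingers, and leave everything else on the desk where it is.

Things in the scene. Friction and masses are not known exactly. Their poses are not given: they have to be found in the camera images.
- unit: Grey instrument, fixed, 200 (x) x 110 (y) x 101 mm high. Origin: centre of its underside, z up, x from its low front end to its high end with the battery. From x = -100 mm (25 mm high) to x = 0 its front is a plane sloping up at 35 degrees, outward normal (-0.574, 0, 0.819) in this frame, with the slot in it. A black hood (x -14 to 12, z 95 to 101 mm) lies between slope and battery bay.
- slot (a point): Centre of the slot's mouth, (-48.6, 0, 61.1) mm in the unit's frame; axes as the unit's. The slot is 26 mm wide along the unit's y but only 11 mm along the slope, through a wall 10 mm thick, and runs in square to the slope, along (0.574, 0, -0.819) of the unit's frame: 35 degrees from vertical. A pin must come in tilted along this line.
- bay (a point): Centre of the open top of the battery bay, (52, 0, 88) mm in the unit's frame. The bay is 73 (x) x 43 (y) mm inside, its rim 88 mm above the desk.
- catch: Steel catch inside the unit, a bell crank hinged about the unit's y axis. Origin on the hinge, (-2, 0, 56) mm in the unit's frame; axes as the unit's at rest. Its lower arm is a flat tab hidden behind the slot; its upper arm ends in a nose over the battery's near top edge, seen from above beyond the hood. Pressing the tab draws the nose back; it springs back when let go. Stop at 0.36 rad.
- tab (a point): Middle of the hidden tab (30 mm wide in y, square to the slot's line), on the slot's line 28 to 29 mm in from the mouth. It takes 4 N at first, 6 N at its stop; 6 mm of travel frees the battery, the stop comes at about 12 mm (41 mm from the mouth). Keep it pressed for about a second while the battery rises.
- battery: Black battery pack, grey band, 70 (x) x 40 (y) x 60 mm high, 0.16 to 0.25 kg. Origin: centre of its underside, z up. Starts in the bay at (52, 0, 28) mm of the unit's frame, same yaw, top level with the rim (no grip). Freed, a spring lifts it 32 mm and it stays there, top 120 mm above the desk: grip the sides that face the unit's +y and -y, lift 35 mm or more to clear the bay.
- pin: Release pin, loose, 60 g. Origin at its tip, z along it to the handle. Steel shaft 7 mm thick, 95 mm long, coned tip; then a round collar 22 mm across, 4 mm thick; then a black square handle 16 x 16 x 50 mm (99 to 149 mm from the tip; flats square to the pin's x and y). It starts upright in the stand, hanging by its collar, tip 5 mm above the desk.
- pin_tip (a point): The pin's tip (the pin's origin).
- pin_grip (a point): Middle of the pin's handle, 124 mm from the tip on its axis; 129 mm above the desk when in the stand.
- stand: Wooden block, fixed, 57 x 57 mm and 100 mm high, with a square hole 14 mm wide straight down its middle. Origin: centre of its underside, z up. It stands to one side of the instrument, the cradle to the other.
- cradle: Black charging cradle, fixed, 100 (x) x 70 (y) x 28 mm high, with an open pocket 78 (x) x 48 (y) x 20 mm deep in its top. Origin: centre of its underside, z up, x along its length.
- cradle_in (a point): Centre of the pocket's floor, 8 mm above the desk; the battery stands here with its 70 mm side along the cradle's x, either way round.
- keys: Bystander: key ring with two keys and a black fob, lying flat, about 110 mm long. Origin in the middle of the ring.
- board: Bystander: small green circuit board on four brass feet, 85 x 56 x 24 mm. Origin at its centre on the desk.
- driver: Bystander: screwdriver 160 mm long lying on the desk. Origin near its middle.
- mug: Bystander: white mug, 80 mm across, 90 mm high. Origin: centre of its underside.
- tape: Bystander: clear tape roll, 90 mm across, 24 mm high. Origin: centre of its underside.
- powerbank: Bystander: white power bank, 120 x 66 x 16 mm. Origin: centre of its underside.
- spray: Bystander: bare metal can 52 mm across, 150 mm high. Origin: centre of its underside.
Mind the look-alikes: they are no part of the job. Of the things that look like the pin, the smallest one is meant.

How it is judged:
On the way, in this order (a step that is already met when the one before it is completed fails the run):
1. the pin is lifted clear of its stand (height (world z) of pin_tip above 0.103 m), for 0.05 s.
2. the battery has popped up (at least 25 mm) while the pin's tip is on the hidden tab (z of battery in the frame of unit above 0.053 m and distance between pin_tip and tab below 0.014 m and contact force between pin and catch above 0.5 N), for 0.1 s.
3. the pin is back in its stand and let go, with the battery still in the bay (z of pin_tip in the frame of stand below 0.01 m and horizontal distance between pin_tip and stand below 0.006 m and angle between pin's own z axis and vertical below 0.1 rad and contact force between the fingers and pin below 0.1 N and horizontal distance between battery and bay below 0.015 m), for 0.2 s.
At the end, for the whole second after the job is handed in: The battery stands upright (within 0.08 rad) in the cradle's pocket, underside within 4 mm of its floor, centre within 8 mm of its centre; the pin is in its stand, tip under 10 mm above the desk, within 6 mm of the hole's axis and 0.1 rad of upright; both released and at rest (z of pin_tip in the frame of stand below 0.01 m and horizontal distance between pin_tip and stand below 0.006 m and angle between pin's own z axis and vertical below 0.1 rad and z of battery in the frame of cradle_in below 0.004 m and horizontal distance between battery and cradle_in below 0.008 m and angle between battery's own z axis and vertical below 0.08 rad and linear speed of each of battery, pin below 0.02 m/s); the robot touches nothing.
It fails at once if the fingers push on the catch (contact force between the fingers and catch above 1 N).
It fails at once if the battery falls or slams into the cradle (faster than 0.5 m/s within 40 mm of its floor) (linear speed of battery above 0.5 m/s and horizontal distance between battery and cradle_in below 0.04 m and z of battery in the frame of cradle_in below 0.04 m).
It fails at once if a bystander is moved more than 30 mm (distance of any of keys, board, driver, mug, tape, powerbank, spray from where it was at the start of the episode above 0.03 m).
It also fails if it takes over 72 s, if anything falls off the work surface, if the arm or the gripper's body presses on something with over 40 N, if the wrist force passes 120 N, or if a joint passes its speed limit or range.

ROBOT

A 6-joint arm with a two-finger parallel gripper is mounted at the origin on the work surface. World frame = base frame: x ahead of the robot, y to its left, z up, the work surface at z = 0. Lengths are in m, angles in rad, forces in N, time in s.
With the tool pointing down it reaches from about 0.425 to 0.925 m from the base axis. Payload 12.5 kg.
Tool frame: the origin (TCP) lies between the finger pads; the fingertips stand 17 mm ahead of it and the grasp point (between the pads) lies 2 mm behind it; z points along the fingers, y is the line along which they close (so a half turn about z gives the same grasp; the last joint's range is limited). The gripper opens to 85 mm and grips with 20 to 120 N. Pads are 22 mm wide; open, the fingers measure 114 mm over their backs; the gripper's body (76 mm by 85 mm) begins 54 mm behind the grasp point. The pads swing forward as they close: fully open they stand 13 mm farther back than shut.
Start: joints at [1.065, 0.491, 1.559, -0, 1.092, -0.106], TCP at [0.243, 0.576, 0.248] pointing down, gripper open.
Joint ranges: [-3.1, 3.1], [-0.84, 2.19], [0.05, 2.79], [-1.13, 4.28], [0.06, 2.93], [-2.69, 2.69]. Speed limits (rad/s): [2.22, 2.22, 2.79, 3.14, 3.14, 3.14].

INTERFACE

Orientations are given as a unit quaternion [w, x, y, z].
In Python, from bench import bot, cams gives the robot as it stands.
- The arm moves only by the tool servo_tool, never from a script. Its argument "steps" is a list of rows, each an object with "fingers": the opening, from 0 (shut) to 1 (fully open); "translation": the shift along the tool's x, y, z in m, a list of three; "spin": the turn about the tool's z in degrees. In form: [{"fingers": fingers, "translation": [dx, dy, dz], "spin": spin}, ...]. A call has 1 to 10 rows; each row shifts and turns the commanded pose from where the row before left it, along the tool's axes as they then stand; what a row does not reach is not made up. A row lasts 1/8 s, in which the tool goes at most 62.5 mm and 10.7 degrees, less where a joint would pass 70% of its speed; a pose out of reach is approached as far as the arm can. A call is refused whole if a number of a shift passes 0.0625 or a number of a turn 10.7, either way. A call with a gripper value outside its range is refused whole. The fingers move at their own pace and stop on an object; "grip_force" is the grip in N (left out, the last holds). Time passes only in rows, so rows that do not move let the fingers close. It gives the time, the measured TCP pose, the force, the opening and the grip force at its end, in the units of the state.
- bot.get_obs(): the state, without advancing time (a new reading comes with each control period).
- cams.capture(name): name is "scene" or "top" or "wrist"; returns a dict with "color" (420x560x3 uint8, red, green, blue), "camera_matrix" (3x3 intrinsics, pixels), "R" (3x3) and "t" (3): a world point X has camera coordinates R X + t. Camera axes: x right, y down, z forward; pixel columns grow to the right and rows downward; lengths in m; the calibration is good to about 2 mm. A picture is of the moment at which its call begins. There is no depth.
- bot.job_done(): hands the job in; it is judged then, once.
The state is a dict: "time_s": time; "joint_positions": joint angles; "joint_vel": joint speeds; "joint_torque": joint torques, N m; "tcp_pos": TCP position; "ee_rot": TCP orientation; "force": force on the tool from outside, world axes, zero at the start; "moment": the same for the moment, N m; "finger_gap": finger opening in m; "grasp_force": force on a finger pad.
Only numpy, scipy, OpenCV 4.12 (cv2) and the standard library are available. Lean on these libraries where they do the work, as an engineer would, in place of code of your own. Each camera call takes 0.05 s, during which the arm holds its last target. There are 200 camera calls.

## Working session

There is one attempt and no reset: what is moved stays moved. The work goes in short steps, Python scripts to look and compute and a tool call to move; the robot and the scene stay as the last step left them, time stands still between calls to the robot, and variables do not carry over. Pictures are saved under pics/ and viewed, at most 13 in all, crops included, and the job is handed in when it is done.

Besides the shell and the picture viewer there is one more tool, called after ">>>" as name(argument=value, ...) on one line, values as JSON. servo_tool: Moves the arm, as the interface text tells. Its arguments: {"type":"object","properties":{"steps":{"type":"array"},"grip_force":{"type":"number"}},"required":["steps"]}

```bash
mkdir -p pics; ls; python3 - <<'E'
from bench import bot,cams
import cv2,numpy as np
np.set_printoptions(precision=4,suppress=True)
for n in ["scene","top","wrist"]:
    c=cams.capture(n); cv2.imwrite(f"pics/{n}0.png",c["color"][:,:,::-1]); np.savez(f"{n}0.npz",**c)
    print(n,c["camera_matrix"].tolist(),(-c["R"].T@c["t"]), c["R"].tolist())
o=bot.get_obs(); print(o)
E
```

```text
pics
scene [[531.212838511841, 0.0, 280.8058264537606], [0.0, 531.212838511841, 209.46592450833452], [0.0, 0.0, 1.0]] [ 1.1482 -0.8604  0.8654] [[0.8154993828635897, 0.5785253599090865, 0.01640623330220863], [0.35778973694217103, -0.4816598227231012, -0.7999939495478718], [-0.4549145641633785, 0.6582645540483041, -0.5997837245171219]]
top [[477.01324181453424, 0.0, 279.0263070204097], [0.0, 477.01324181453424, 200.70459926565158], [0.0, 0.0, 1.0]] [ 0.341  -0.0145  1.4248] [[-0.005924756771902415, -0.9998584270459212, -0.015748749869421454], [-0.9853567490799765, 0.00852109629011705, -0.17029230153050007], [0.17040238936040183, 0.014509196506711156, -0.9852677346371369]]
wrist [[292.1883141439806, 0.0, 276.5435226718936], [0.0, 292.1883141439806, 205.90781522361317], [0.0, 0.0, 1.0]] [0.1818 0.6015 0.3733] [[0.38984372782113935, 0.920880117384941, -0.0012950998480591477], [0.8886167679356992, -0.37581566735459776, 0.2629121981086688], [0.24162389704255435, -0.10364551884146958, -0.9648188943019584]]
{'time_s': 0.15, 'joint_positions': array([ 1.0654,  0.4914,  1.5593,  0.    ,  1.0917, -0.1056]), 'joint_vel': array([ 0.001 , -0.0029, -0.0015, -0.0006, -0.0007, -0.0011]), 'joint_torque': array([  0.0021, -61.8709, -26.1693,  -0.0001,   0.0032,   0.    ]), 'tcp_pos': array([0.2432, 0.5756, 0.2479]), 'ee_rot': array([-0.0001,  0.1986,  0.9801, -0.0004]), 'force': array([ 0.2544,  0.1497, -0.6062]), 'moment': array([-0.0076,  0.0454,  0.0038]), 'grasp_force': 0.0, 'finger_gap': 0.08530414907819395}
```

View pics/scene0.png

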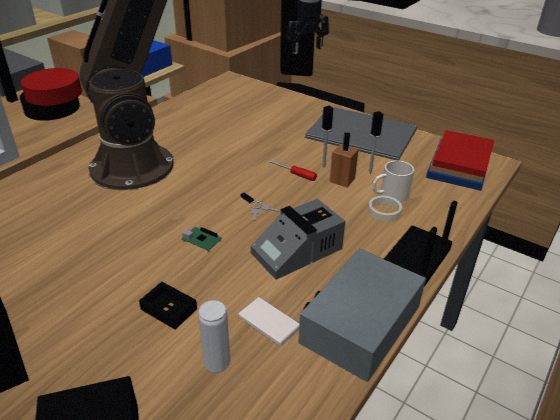

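View pics/top0.png

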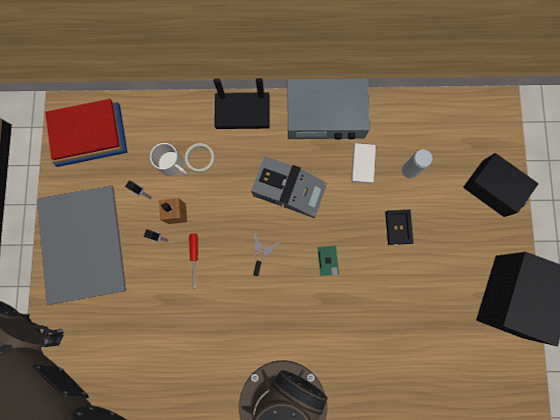

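The top view shows three pin-like objects: handles at (137,188), (153,236), and (168,207) in the wooden block. In the scene view they are at (328,112), (377,123) and (347,140). The one in the block is the smallest, so I choose it. The unit is at (289,187) in top, and the cradle at (399,227).

```bash
cat > h.py <<'E'
import numpy as np,cv2
from scipy.spatial.transform import Rotation as Ro
np.set_printoptions(precision=4,suppress=True)
def load(n): return dict(np.load(n))
def proj(c,P):
    q=(c["R"]@np.atleast_2d(P).T).T+c["t"]; k=q@c["camera_matrix"].T; return k[:,:2]/k[:,2:]
def ray(c,uv,z):
    d=c["R"].T@np.linalg.inv(c["camera_matrix"])@[*uv,1.]; o=-c["R"].T@c["t"]; return o+d*(z-o[2])/d[2]
def snap(name,tag):
    from bench import cams
    c=cams.capture(name); np.savez(f"{tag}.npz",**c); cv2.imwrite(f"pics/{tag}.png",c["color"][:,:,::-1]); return c
E
python3 - <<'E'
from h import *
c=load("top0.npz")
for n,uv,z in [("stand",(175,209),.1),("pin",(168,207),.15),("L1",(131,185),.15),("L2",(148,235),.15),("bat",(270,178),.09),("slotface",(310,194),.06),("cradle",(399,227),.028),("driver",(194,260),.01),("mug",(163,157),.09),("spray",(424,158),.15),("keys",(260,255),0),("board",(328,261),.02),("tape",(199,157),.02),("pb",(364,163),.01)]: print(n,ray(c,uv,z))
o=load("wrist0.npz")
R=Ro.from_quat([.1986,.9801,-.0004,-.0001]).as_matrix(); print("tool axes cols",R)
t=-o["R"].T@o["t"]; print("cam in tool",R.T@(t-[.2432,.5756,.2479]), (R.T@o["R"].T).T)
# composite crop
s=load("scene0.npz")
def cr(c,x,y,w,h,k): return cv2.resize(c["color"][y:y+h,x:x+w,::-1],None,fx=k,fy=k,interpolation=cv2.INTER_CUBIC)
a=np.hstack([cr(c,110,165,80,60,5),cr(s,300,95,80,60,5)]); b=np.hstack([cr(c,245,150,80,60,5),cr(s,235,190,120,90,10/3)])
cv2.imwrite("pics/crop1.png",np.vstack([a,b]))
E
```

```text
stand [0.5489 0.2986 0.1   ]
pin [0.5467 0.306  0.15  ]
L1 [0.6087 0.4099 0.15  ]
L2 [0.4709 0.3574 0.15  ]
bat [0.6381 0.0306 0.09  ]
slotface [ 0.596  -0.0846  0.06  ]
cradle [ 0.5013 -0.3453  0.028 ]
driver [0.41   0.2587 0.01  ]
mug [0.7032 0.3406 0.09  ]
spray [ 0.6768 -0.3939  0.15  ]
keys [0.424  0.0641 0.    ]
board [ 0.404  -0.1358  0.02  ]
tape [0.7211 0.2491 0.02  ]
pb [ 0.6999 -0.253   0.01  ]
tool axes cols [[-0.9211  0.3893 -0.0004]
 [ 0.3893  0.9211 -0.0007]
 [ 0.     -0.0008 -1.    ]]
cam in tool [ 0.0667 -0.0001 -0.1254] [[-0.0006  1.      0.0005]
 [-0.9648 -0.0005 -0.2629]
 [-0.2629 -0.0006  0.9648]]
```

View pics/crop1.png

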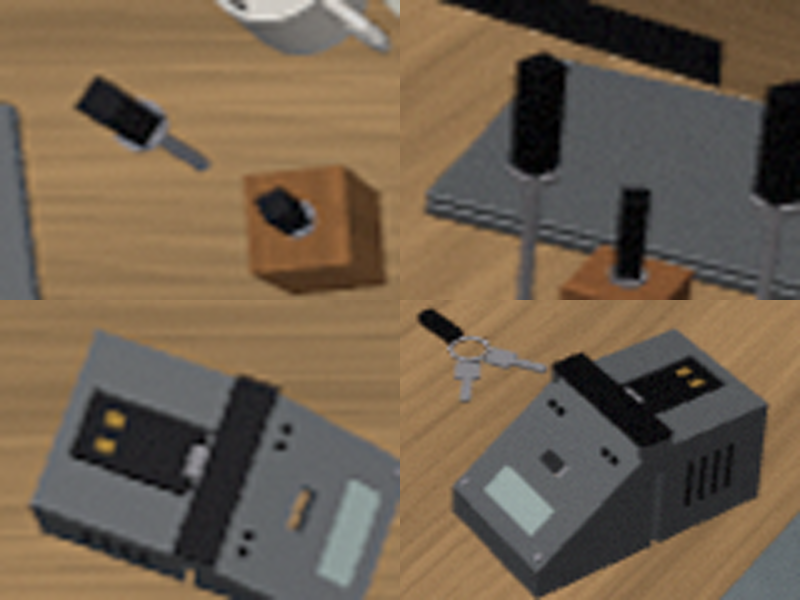

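The crop confirms the choice: the small pin hangs by its collar in the block, and the two larger look-alikes stand free. The slot is at top pixel (305,191.6) and scene pixel (281,238). I'll get the heights of the look-alikes, then move the wrist camera in for accurate poses.

```bash
cat >> h.py <<'E'
def tri(obs):
    A=[];b=[]
    for c,uv in obs:
        d=c["R"].T@np.linalg.inv(c["camera_matrix"])@[*uv,1.]; d/=np.linalg.norm(d); o=-c["R"].T@c["t"]; M=np.eye(3)-np.outer(d,d); A.append(M);b.append(M@o)
    x=np.linalg.lstsq(np.vstack(A),np.hstack(b),rcond=None)[0]
    return x,[np.linalg.norm(M@x-q) for M,q in zip(A,b)]
def togo(P,yaw=None):
    """tool-frame delta (mm) and spin (deg) to bring TCP to P, tool x to yaw (deg)"""
    from bench import bot
    o=bot.get_obs(); w,x,y,z=o["ee_rot"]; R=Ro.from_quat([x,y,z,w]).as_matrix()
    cy=np.degrees(np.arctan2(R[1,0],R[0,0])); d=R.T@(np.array(P)-o["tcp_pos"])
    print("t",o["time_s"],"tcp",o["tcp_pos"],"yaw",cy,"move mm",d*1e3,"spin",None if yaw is None else (cy-yaw+180)%360-180,"q6",o["joint_positions"][5],"F",o["force"],"gap",o["finger_gap"])
E
python3 - <<'E'
from h import *
t,s=load("top0.npz"),load("scene0.npz")
for n,a,b in [("L1",(129,185),(377,114)),("L2",(146,234),(328,108)),("pin",(164.5,206),(347,134)),("slot",(305,191.6),(281,238.3))]: print(n,tri([(t,a),(s,b)]))
togo([.53,.28,.32],157-90)
togo([.60,-.03,.32],157-90)
E
```

```text
L1 (array([0.5984, 0.3997, 0.1942]), [np.float64(0.0012474524107754595), np.float64(0.0012474524107755072)])
L2 (array([0.4685, 0.3496, 0.1933]), [np.float64(0.0007283006660863616), np.float64(0.0007283006660859356)])
pin (array([0.5509, 0.3165, 0.1511]), [np.float64(0.0017817705073779578), np.float64(0.001781770507377231)])
slot (array([ 0.6035, -0.0698,  0.0608]), [np.float64(0.00047777657520270867), np.float64(0.0004777765752031704)])
t 0.15 tcp [0.2432 0.5756 0.2479] yaw 157.09179597021455 move mm [-379.2579 -160.6904  -72.0309] spin 90.09179597021455 q6 -0.10559676884320801 F [ 0.2544  0.1497 -0.6062] gap 0.08530414907819395
t 0.15 tcp [0.2432 0.5756 0.2479] yaw 157.09179597021455 move mm [-564.4063 -418.9926  -71.8555] spin 90.09179597021455 q6 -0.10559676884320801 F [ 0.2544  0.1497 -0.6062] gap 0.08530414907819395
```

>>> servo_tool(steps=[{"fingers": 1, "translation": [-0.03, -0.01, -0.03], "spin": 0}, {"fingers": 1, "translation": [-0.045, -0.02, -0.03], "spin": 0}, {"fingers": 1, "translation": [-0.05, -0.022, -0.012], "spin": 0}, {"fingers": 1, "translation": [-0.05, -0.022, 0], "spin": 0}, {"fingers": 1, "translation": [-0.05, -0.022, 0], "spin": 0}, {"fingers": 1, "translation": [-0.05, -0.022, 0], "spin": 0}, {"fingers": 1, "translation": [-0.05, -0.022, 0], "spin": 0}, {"fingers": 1, "translation": [-0.05, -0.02, 0], "spin": 0}, {"fingers": 1, "translation": [0, 0, 0], "spin": 0}, {"fingers": 1, "translation": [0, 0, 0], "spin": 0}])

```text
time_s: 1.4
tcp_pos: [0.5261, 0.2824, 0.32]
ee_rot: [-0.0, 0.199, 0.98, -0.0]
force: [-0.6, 1.2, -0.2]
finger_gap: 0.0852
grasp_force: 0.0
```

```bash
python3 - <<'E'
from h import *
c=snap("wrist","w1")
togo([.60,-.03,.32],157-90)
E
```

```text
t 1.45 tcp [0.5258 0.2829 0.3202] yaw 157.12035306789681 move mm [-190.0156 -259.4351    0.1312] spin 90.12035306789681 q6 -0.7886620908543279 F [-1.0758  1.0926  0.1171] gap 0.08534576626078443
```

View pics/w1.png

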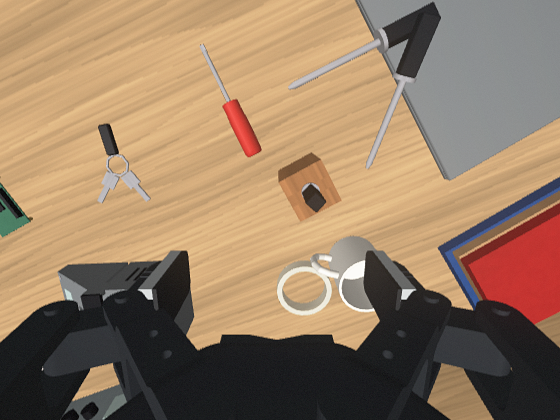

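The wrist view shows the stand top around (310,190) with the pin handle at (316,193). The unit is at the lower left, mostly hidden behind a finger.

>>> servo_tool(steps=[{"fingers": 1, "translation": [-0.03, -0.028, -0.01], "spin": 0}, {"fingers": 1, "translation": [-0.04, -0.036, -0.01], "spin": 0}, {"fingers": 1, "translation": [-0.042, -0.038, 0], "spin": 0}, {"fingers": 1, "translation": [-0.042, -0.038, 0], "spin": 0}, {"fingers": 1, "translation": [-0.042, -0.038, 0], "spin": 0}, {"fingers": 1, "translation": [-0.042, -0.038, 0], "spin": 0}, {"fingers": 1, "translation": [-0.042, -0.038, 0], "spin": 0}, {"fingers": 1, "translation": [0, 0, 0], "spin": 0}, {"fingers": 1, "translation": [0, 0, 0], "spin": 0}])

```text
time_s: 2.58
tcp_pos: [0.6852, -0.0591, 0.3402]
ee_rot: [-0.0, 0.198, 0.98, 0.0]
force: [-0.7, 0.6, -0.2]
finger_gap: 0.0855
grasp_force: 0.0
```

```bash
python3 - <<'E'
from h import *
c=snap("wrist","w2")
togo([.575,-.375,.34],157)
print(proj(c,[.6035,-.0698,.061]),proj(c,[.638,.03,.088]))
E
```

```text
t 2.625 tcp [ 0.6851 -0.0587  0.3405] yaw 157.19774633118814 move mm [ -21.0776 -334.2352    0.3588] spin 0.19774633118814222 q6 -1.3545113425886273 F [0.3969 0.5027 0.0884] gap 0.08532347592937627
[[245.4543 122.9121]] [[328.2227 116.7586]]
```

>>> servo_tool(steps=[{"fingers": 1, "translation": [-0.003, -0.034, 0], "spin": 0}, {"fingers": 1, "translation": [-0.003, -0.05, 0], "spin": 0}, {"fingers": 1, "translation": [-0.003, -0.05, 0], "spin": 0}, {"fingers": 1, "translation": [-0.003, -0.05, 0], "spin": 0}, {"fingers": 1, "translation": [-0.003, -0.05, 0], "spin": 0}, {"fingers": 1, "translation": [-0.003, -0.05, 0], "spin": 0}, {"fingers": 1, "translation": [-0.003, -0.05, 0], "spin": 0}, {"fingers": 1, "translation": [0, 0, 0], "spin": 0}, {"fingers": 1, "translation": [0, 0, 0], "spin": 0}])

```text
time_s: 3.75
tcp_pos: [0.5753, -0.3747, 0.3406]
ee_rot: [0.0, 0.198, 0.98, 0.0]
force: [0.9, 0.2, -0.4]
finger_gap: 0.0853
grasp_force: 0.0
```

```bash
python3 - <<'E'
from h import *
c3=snap("wrist","w3"); c1=load("w1.npz"); c2=load("w2.npz")
def cr(c,x,y,w,h,k): return cv2.resize(c["color"][y:y+h,x:x+w,::-1],None,fx=k,fy=k,interpolation=cv2.INTER_CUBIC)
print(proj(c3,[.501,-.345,.028]))
u,v=proj(c3,[.501,-.345,.028])[0]; x0,y0=max(0,int(u)-67),max(0,int(v)-50); print("cradle crop origin",x0,y0)
R=np.vstack([cr(c1,265,140,100,100,3),cr(c3,x0,y0,100,100,3)])
L=cr(c2,180,40,200,240,2.5)
cv2.imwrite("pics/crop2.png",np.hstack([L,R]))
E
```

```text
[[275.6127 116.5202]]
cradle crop origin 208 66
```

View pics/crop2.png

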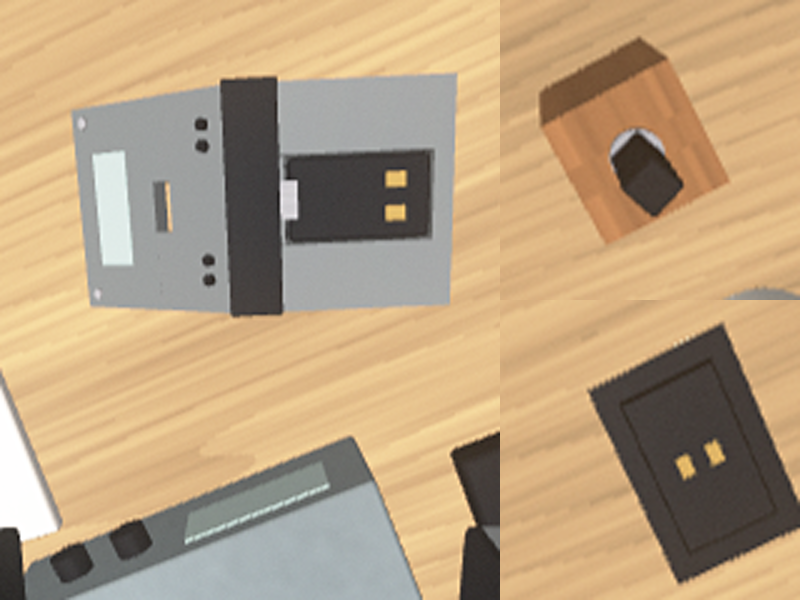

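The crop shows, in crop pixels:
- **Unit:** low-edge corners at (73,110) and (91,306), high end at (457,73) and (450,304), and the slot at (163,206).
- **Stand:** top corners at (541,124), (668,57), (729,182) and (607,244), with the handle rotated relative to the block.
- **Cradle:** outer corners at (590,391), (724,324) and (680,583).

Next I fit the poses.

```bash
cat > fit.py <<'E'
from h import *
from scipy.optimize import least_squares
def fit(c,M,px,p0,free3=False):
    px=np.array(px);M=np.array(M)
    def pts(p): 
        a=p[2]; return M@np.array([[np.cos(a),np.sin(a),0],[-np.sin(a),np.cos(a),0],[0,0,1]])+[p[0],p[1],0]
    r=least_squares(lambda p:(proj(c,pts(p))-px).ravel(),p0); return r.x,r.fun.reshape(-1,2)
def un(l,k,ox,oy,x0,y0): return [((x-ox+.5)/k-.5+x0,(y-oy+.5)/k-.5+y0) for x,y in l]
w1,w2,w3,t,s=[load(n+".npz") for n in("w1","w2","w3","top0","scene0")]
U=[[-.1,.055,.025],[-.1,-.055,.025],[.1,.055,.088],[.1,-.055,.088],[-.0486,0,.0611],[.0155,.0215,.088],[.0885,.0215,.088],[.0885,-.0215,.088],[.0155,-.0215,.088]]
u,r=fit(w2,U,un([(73,110),(91,306),(457,73),(450,304),(163,206.5),(287,152),(432,148),(430,238),(286,243)],2.5,0,0,180,40),[.62,-.02,1.2]); print("unit",u,np.degrees(u[2]),"\n",r)
S=[(541,124),(668,57),(729,182),(607,244)]
h=.0285
st,r=fit(w1,[[-h,h,.1],[h,h,.1],[h,-h,.1],[-h,-h,.1]],un(S,3,500,0,265,140),[.55,.31,1.65]); print("stand",st,np.degrees(st[2]),"\n",r)
C=un([(590,391),(724,324),(680,583),(620,404),(712,359),(775,512),(690,552)],3,500,300,208,66)
cr_,r=fit(w3,[[-.05,-.035,.028],[-.05,.035,.028],[.05,-.035,.028],[-.039,-.024,.028],[-.039,.024,.028],[.039,.024,.028],[.039,-.024,.028]],C,[.5,-.345,0]); print("cradle",cr_,np.degrees(cr_[2]),"\n",r)
k=.008
H=un([(684,185),(656,216),(620,182)],3,500,0,265,140)
hp,r=fit(w1,[[k,k,.154],[k,-k,.154],[-k,-k,.154]],H,[.55,.31,1.2]); print("handle",hp,np.degrees(hp[2])%90,"\n",r)
for a in H: print(ray(w1,a,.154))
a=u[2]; R=np.array([[np.cos(a),-np.sin(a)],[np.sin(a),np.cos(a)]]); sl=[*(u[:2]+R@[-.0486,0]),.0611]
print("slot",sl,"top",proj(t,sl),"scene",proj(s,sl)); print("stand top",proj(t,[st[0],st[1],.1]),proj(s,[*st[:2],.1]),"pin top",proj(t,[*st[:2],.154]),proj(s,[*st[:2],.154]),"cradle",proj(t,[*cr_[:2],.028]))
for uv in [(289,88),(368,165)]: print("lookalike foot",ray(w1,uv,.0))
E
python3 fit.py
```

```text
unit [ 0.6192 -0.0251  1.2124] 69.46662072732437 
 [[-1.034  -0.3441]
 [-0.7179 -0.0731]
 [ 1.1573 -0.51  ]
 [ 0.7765  0.0841]
 [-0.469  -0.1305]
 [-1.2391  0.819 ]
 [ 0.6718 -0.1816]
 [ 0.5211  0.0967]
 [ 0.0479  0.5401]]
stand [0.5496 0.3162 1.6631] 95.28916622255281 
 [[-0.1929  0.2644]
 [ 0.2728 -0.0942]
 [ 0.4428 -0.266 ]
 [-0.5405  0.1253]]
cradle [ 0.503  -0.3476  0.0322] 1.8472126961747328 
 [[-0.5991 -0.1996]
 [-0.0384 -0.3835]
 [-0.3913  0.6139]
 [-0.1451 -0.4756]
 [ 0.0446 -0.718 ]
 [ 1.304   0.4066]
 [-0.1584  1.0199]]
handle [0.5487 0.3166 0.3894] 22.31336883881911 
 [[ 0.8778 -0.4569]
 [-1.1128 -0.1872]
 [ 0.224   0.6476]]
[0.5531 0.326  0.154 ]
[0.5597 0.3132 0.154 ]
[0.5436 0.3062 0.154 ]
slot [np.float64(0.6021092654387161), np.float64(-0.07065194145828492), 0.0611] top [[305.1891 191.9188]] scene [[280.1216 238.1989]]
stand top [[168.7771 208.8123]] [[344.2993 149.9968]] pin top [[163.9245 205.7519]] [[346.0143 133.1158]] cradle [[399.7613 226.4076]]
lookalike foot [0.423  0.3451 0.    ]
lookalike foot [0.5712 0.4142 0.    ]
```

The poses agree across views: projecting the wrist-fit slot gives (305,192) in top and (280,238) in scene, and the stand matches too. The tool stays vertical, so I'll grip the pin lightly and swivel it 35° in the grip by pressing its shaft against the top edge of the instrument's high end, which is fixed. First I go back to the stand.

>>> servo_tool(steps=[{"fingers": 1, "translation": [0.0235, 0.0502, 0], "spin": 0}, {"fingers": 1, "translation": [0.0235, 0.0502, 0], "spin": 0}, {"fingers": 1, "translation": [0.0235, 0.0502, 0], "spin": 0}, {"fingers": 1, "translation": [0.0235, 0.0502, 0], "spin": 0}, {"fingers": 1, "translation": [0.0235, 0.0502, 0], "spin": 0}, {"fingers": 1, "translation": [0.0235, 0.0502, 0], "spin": 0}, {"fingers": 1, "translation": [0.0235, 0.0502, 0.01], "spin": 0}, {"fingers": 0.8, "translation": [0.0235, 0.0502, 0.01], "spin": 0}, {"fingers": 0.6, "translation": [0.0235, 0.0502, 0.02], "spin": 0}, {"fingers": 0.6, "translation": [0.0235, 0.0502, 0.02], "spin": 0}])

```text
time_s: 5.05
tcp_pos: [0.5526, 0.1809, 0.2804]
ee_rot: [0.001, 0.197, 0.98, 0.0]
force: [0.5, -0.3, -0.5]
finger_gap: 0.051
grasp_force: 0.0
```

>>> servo_tool(steps=[{"fingers": 0.6, "translation": [0.028, 0.061, 0], "spin": 0}, {"fingers": 0.6, "translation": [0.028, 0.061, 0], "spin": 0}, {"fingers": 0.6, "translation": [0, 0, 0], "spin": 10}, {"fingers": 0.6, "translation": [0, 0, 0], "spin": 10}, {"fingers": 0.6, "translation": [0, 0, 0], "spin": 10}, {"fingers": 0.6, "translation": [0, 0, 0], "spin": 10}, {"fingers": 0.6, "translation": [0, 0, 0], "spin": 5}, {"fingers": 0.6, "translation": [0, 0, 0], "spin": 0}, {"fingers": 0.6, "translation": [0, 0, 0], "spin": 0}])

```text
time_s: 6.18
tcp_pos: [0.5493, 0.3032, 0.2805]
ee_rot: [0.0, 0.557, 0.83, 0.0]
force: [-0.7, 0.8, 0.4]
finger_gap: 0.0512
grasp_force: 0.0
```

```bash
python3 - <<'E'
from h import *
togo([.5495,.3163,.129],112.3)
E
```

```text
t 6.175 tcp [0.5493 0.3032 0.2805] yaw 112.28114282876176 move mm [ 12.0591   5.0938 151.5464] spin -0.01885717123823838 q6 0.010156213937837699 F [-0.6817  0.792   0.3833] gap 0.05117969616619859
```

>>> servo_tool(steps=[{"fingers": 0.6, "translation": [0.012, 0.005, 0.02], "spin": 0}, {"fingers": 0.6, "translation": [0, 0, 0.035], "spin": 0}, {"fingers": 0.6, "translation": [0, 0, 0.035], "spin": 0}, {"fingers": 0.6, "translation": [0, 0, 0.03], "spin": 0}, {"fingers": 0.6, "translation": [0, 0, 0.02], "spin": 0}, {"fingers": 0.6, "translation": [0, 0, 0.0115], "spin": 0}, {"fingers": 0.6, "translation": [0, 0, 0], "spin": 0}])

```text
time_s: 7.05
tcp_pos: [0.5496, 0.3157, 0.1277]
ee_rot: [-0.0, 0.558, 0.83, -0.001]
force: [-0.7, 0.3, 0.7]
finger_gap: 0.0513
grasp_force: 0.0
```

>>> servo_tool(steps=[{"fingers": 0.1, "translation": [0, 0, 0], "spin": 0}, {"fingers": 0, "translation": [0, 0, 0], "spin": 0}, {"fingers": 0, "translation": [0, 0, 0], "spin": 0}, {"fingers": 0, "translation": [0, 0, 0], "spin": 0}, {"fingers": 0, "translation": [0, 0, 0], "spin": 0}], grip_force=20)

```text
time_s: 7.68
tcp_pos: [0.5503, 0.3156, 0.1296]
ee_rot: [0.0, 0.559, 0.829, 0.001]
force: [-0.9, 0.2, 6.4]
finger_gap: 0.0159
grasp_force: 24.1
```

```bash
python3 - <<'E'
from h import *
togo([.5495,.3163,.129],112.3)
c=snap("wrist","w4"); s=snap("scene","s4")
def cr(c,x,y,w,h,k): return cv2.resize(c["color"][y:y+h,x:x+w,::-1],None,fx=k,fy=k,interpolation=cv2.INTER_CUBIC)
cv2.imwrite("pics/crop4.png",np.hstack([cr(c,180,120,200,280,2),cr(s,295,70,100,140,4)]))
E
```

```text
t 7.675 tcp [0.5503 0.3156 0.1296] yaw 112.09328885971998 move mm [ 0.9675 -0.4738  0.6192] spin -0.2067111402800208 q6 0.030885589381687062 F [-0.8789  0.201   6.4264] gap 0.01589320122464197
```

View pics/crop4.png

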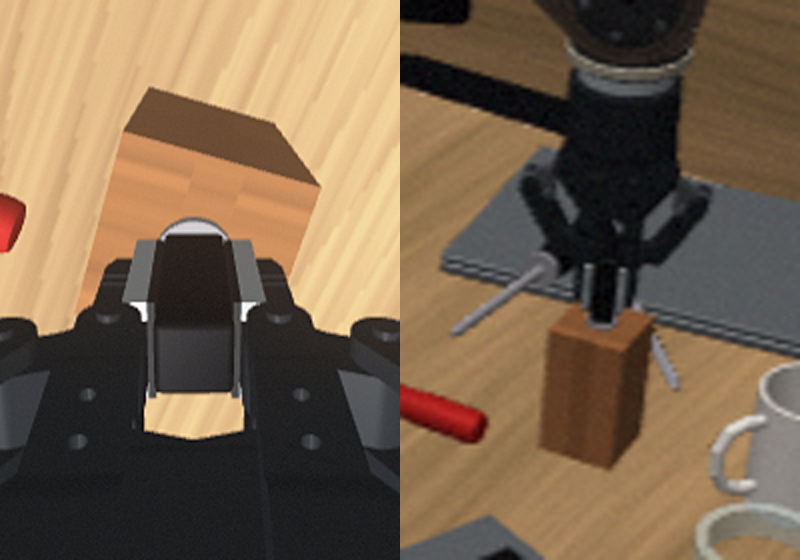

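The pin handle is centred between the pads (gap 15.9 mm). Both look-alikes now lie leaning on the grey slab. They were already down in the first wrist view (w1) and are out of the way. I lift and carry the pin to just beyond the unit's high end.

>>> servo_tool(steps=[{"fingers": 0, "translation": [0, 0, 0], "spin": 0}, {"fingers": 0, "translation": [0, 0, -0.015], "spin": 0}, {"fingers": 0, "translation": [0, 0, -0.025], "spin": 0}, {"fingers": 0, "translation": [0, 0, -0.03], "spin": 0}, {"fingers": 0, "translation": [0, 0, -0.03], "spin": 0}, {"fingers": 0, "translation": [0, 0, -0.02], "spin": 0}, {"fingers": 0, "translation": [0, 0, 0], "spin": 0}, {"fingers": 0, "translation": [-0.02, 0.002, 0], "spin": 0}, {"fingers": 0, "translation": [-0.03, 0.003, 0], "spin": 0}, {"fingers": 0, "translation": [-0.04, 0.003, 0], "spin": 0}], grip_force=60)

```text
time_s: 9.02
tcp_pos: [0.5916, 0.2336, 0.2476]
ee_rot: [-0.001, 0.558, 0.83, -0.001]
force: [-0.1, 0.8, -0.6]
finger_gap: 0.0155
grasp_force: 58.4
```

>>> servo_tool(steps=[{"fingers": 0, "translation": [-0.05, 0.004, 0], "spin": 0}, {"fingers": 0, "translation": [-0.05, 0.004, 0], "spin": 0}, {"fingers": 0, "translation": [-0.04, 0.003, 0], "spin": 0}, {"fingers": 0, "translation": [-0.02, 0.001, 0], "spin": 0}, {"fingers": 0, "translation": [0, 0, 0], "spin": 10}, {"fingers": 0, "translation": [0, 0, 0], "spin": 10}, {"fingers": 0, "translation": [0, 0, 0], "spin": 10}, {"fingers": 0, "translation": [0, 0, 0], "spin": 10}, {"fingers": 0, "translation": [0, 0, 0], "spin": 2.6}, {"fingers": 0, "translation": [0, 0, 0], "spin": 0}])

```text
time_s: 10.28
tcp_pos: [0.6623, 0.0914, 0.2482]
ee_rot: [-0.0, 0.821, 0.57, -0.0]
force: [0.0, 1.5, -1.2]
finger_gap: 0.0152
grasp_force: 58.4
```

```bash
cat >> h.py <<'E'
UO=np.array([.6192,-.0251]); UY=np.radians(69.47); UR=np.array([[np.cos(UY),-np.sin(UY)],[np.sin(UY),np.cos(UY)]])
def uw(x,y,z): return [*(UO+UR@[x,y]),z]
def wu(P): return np.array([*(UR.T@(np.array(P[:2])-UO)),P[2]])
E
python3 - <<'E'
from h import *
togo(uw(.122,0,.185),69.47)
snap("scene","s5")
E
```

```text
t 10.275 tcp [0.6623 0.0914 0.2482] yaw 69.54368668005115 move mm [-2.2213  0.5579 63.238 ] spin 0.07368668005113932 q6 0.39536970837172186 F [ 0.0146  1.54   -1.1599] gap 0.015199739762037342
```

>>> servo_tool(steps=[{"fingers": 0, "translation": [0, 0, 0.02], "spin": 0}, {"fingers": 0, "translation": [0, 0, 0.025], "spin": 0}, {"fingers": 0, "translation": [0, 0, 0.018], "spin": 0}, {"fingers": 0, "translation": [-0.01, 0, 0], "spin": 0}, {"fingers": 0, "translation": [-0.01, 0, 0], "spin": 0}, {"fingers": 0, "translation": [-0.006, 0, 0], "spin": 0}, {"fingers": 0, "translation": [-0.006, 0, 0.0005], "spin": 0}, {"fingers": 0, "translation": [-0.006, 0, 0.0005], "spin": 0}, {"fingers": 0, "translation": [0, 0, 0], "spin": 0}], grip_force=20)

```text
time_s: 11.45
tcp_pos: [0.6495, 0.0554, 0.1853]
ee_rot: [0.0, 0.822, 0.57, 0.0]
force: [1.4, 2.2, 2.4]
finger_gap: 0.0153
grasp_force: 59.0
```

```bash
python3 - <<'E'
from h import *
from bench import bot
o=bot.get_obs(); print(wu(o["tcp_pos"]),o["force"],o["moment"])
togo(uw(.0461,0,.169),69.47)
s=snap("scene","s6")
def cr(c,x,y,w,h,k): return cv2.resize(c["color"][y:y+h,x:x+w,::-1],None,fx=k,fy=k,interpolation=cv2.INTER_CUBIC)
a=load("s5.npz")
cv2.imwrite("pics/crop6.png",np.hstack([cr(a,240,90,133,200,3),cr(s,240,90,133,200,3)]))
E
```

```text
[ 0.086  -0.0001  0.1853] [1.4071 2.2128 2.3849] [ 0.7914 -0.3875  0.0577]
t 11.45 tcp [0.6495 0.0554 0.1853] yaw 69.47403831200228 move mm [-39.9014  -0.1217  16.2483] spin 0.004038312002279554 q6 0.34198241807278906 F [1.4071 2.2128 2.3849] gap 0.015342236239256185
```

View pics/crop6.png

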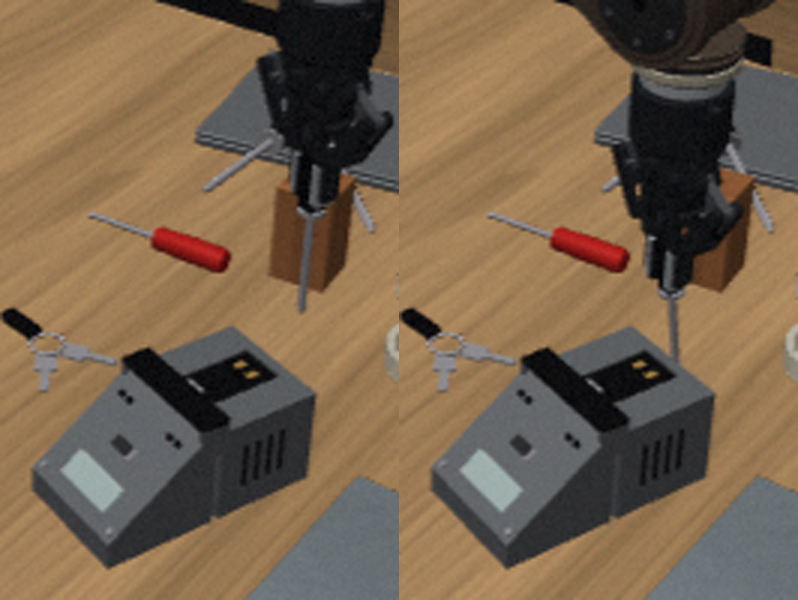

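The left crop shows the pin hanging upright before contact. In the right crop the shaft rests on the high-end edge and has begun to tilt the right way, with the tip toward the battery end. I continue along the arc.

>>> servo_tool(steps=[{"fingers": 0, "translation": [-0.0056, 0, 0.0012], "spin": 0}, {"fingers": 0, "translation": [-0.0056, 0, 0.0014], "spin": 0}, {"fingers": 0, "translation": [-0.0056, 0, 0.0016], "spin": 0}, {"fingers": 0, "translation": [-0.0054, 0, 0.0019], "spin": 0}, {"fingers": 0, "translation": [-0.0053, 0, 0.0022], "spin": 0}, {"fingers": 0, "translation": [-0.0052, 0, 0.0025], "spin": 0}, {"fingers": 0, "translation": [-0.0045, 0, 0.0027], "spin": 0}, {"fingers": 0, "translation": [-0.0044, 0, 0.0029], "spin": 0}, {"fingers": 0, "translation": [0, 0, 0], "spin": 0}])

```text
time_s: 12.62
tcp_pos: [0.6344, 0.0164, 0.168]
ee_rot: [-0.0, 0.822, 0.57, -0.0]
force: [2.0, 2.3, 1.4]
finger_gap: 0.0157
grasp_force: 60.2
```

```bash
python3 - <<'E'
from h import *
from bench import bot
o=bot.get_obs(); print(wu(o["tcp_pos"]),o["force"],o["grasp_force"])
L=.099
for d in (30,35,38):
    a=np.radians(d); print(d, .1+.0035*np.cos(a)-L*np.sin(a), .086+.0035*np.sin(a)+L*np.cos(a))
E
```

```text
[0.0442 0.0003 0.168 ] [2.0333 2.2642 1.3665] 60.24564743041992
30 0.053531088913245546 0.17348651497465944
35 0.04608296495625791 0.16910356991183884
38 0.04180755158038336 0.16616787977070527
```

>>> servo_tool(steps=[{"fingers": 0, "translation": [0.015, 0, 0], "spin": 0}, {"fingers": 0, "translation": [0.018, 0, -0.01], "spin": 0}, {"fingers": 0, "translation": [0, 0, -0.025], "spin": 0}, {"fingers": 0, "translation": [0, 0, -0.03], "spin": 0}, {"fingers": 0, "translation": [0, 0, -0.03], "spin": 0}, {"fingers": 0, "translation": [-0.025, 0, 0], "spin": 0}, {"fingers": 0, "translation": [-0.04, 0, 0], "spin": 0}, {"fingers": 0, "translation": [-0.045, 0, 0], "spin": 0}, {"fingers": 0, "translation": [-0.045, 0, 0], "spin": 0}, {"fingers": 0, "translation": [-0.04, 0, 0], "spin": 0}], grip_force=70)

```text
time_s: 13.88
tcp_pos: [0.5767, -0.1365, 0.2626]
ee_rot: [-0.001, 0.822, 0.57, -0.001]
force: [0.1, -1.2, -1.1]
finger_gap: 0.0151
grasp_force: 68.4
```

>>> servo_tool(steps=[{"fingers": 0, "translation": [-0.022, 0, 0.02], "spin": 0}, {"fingers": 0, "translation": [0, 0, 0.025], "spin": 0}, {"fingers": 0, "translation": [0, 0, 0.025], "spin": 0}, {"fingers": 0, "translation": [0, 0, 0], "spin": 0}, {"fingers": 0, "translation": [0, 0, 0], "spin": 0}])

```text
time_s: 14.5
tcp_pos: [0.5704, -0.1557, 0.1939]
ee_rot: [0.0, 0.822, 0.57, 0.0]
force: [0.8, 0.0, -0.3]
finger_gap: 0.015
grasp_force: 68.4
```

```bash
python3 - <<'E'
from h import *
from bench import bot
o=bot.get_obs(); g=wu(o["tcp_pos"]); print(g,o["force"])
s=snap("scene","s7"); t=snap("top","t7")
a=np.radians(36); g[2]+=.002
tip=g+.126*np.array([np.sin(a),0,-np.cos(a)]); print("tip pred unit",tip, "scene",proj(s,uw(*tip)),"top",proj(t,uw(*tip)),"collar scene",proj(s,uw(*(g+.029*np.array([np.sin(a),0,-np.cos(a)])))))
def cr(c,u,w,h,k):
    x,y=int(u[0]-w/2),int(u[1]-h/2); print("org",x,y); return cv2.resize(c["color"][y:y+h,x:x+w,::-1],None,fx=k,fy=k,interpolation=cv2.INTER_CUBIC)
A=cr(s,proj(s,uw(*tip))[0]+[0,-10],80,120,5); B=cr(t,proj(t,uw(*tip))[0],80,120,5)
cv2.imwrite("pics/crop7.png",np.hstack([A,B]))
E
```

```text
[-0.1394 -0.0001  0.1939] [ 0.8184  0.0264 -0.3127]
tip pred unit [-0.0653 -0.0001  0.094 ] scene [[274.3644 229.7986]] top [[311.1871 191.6814]] collar scene [[252.7517 210.6698]]
org 234 159
org 271 131
```

View pics/crop7.png

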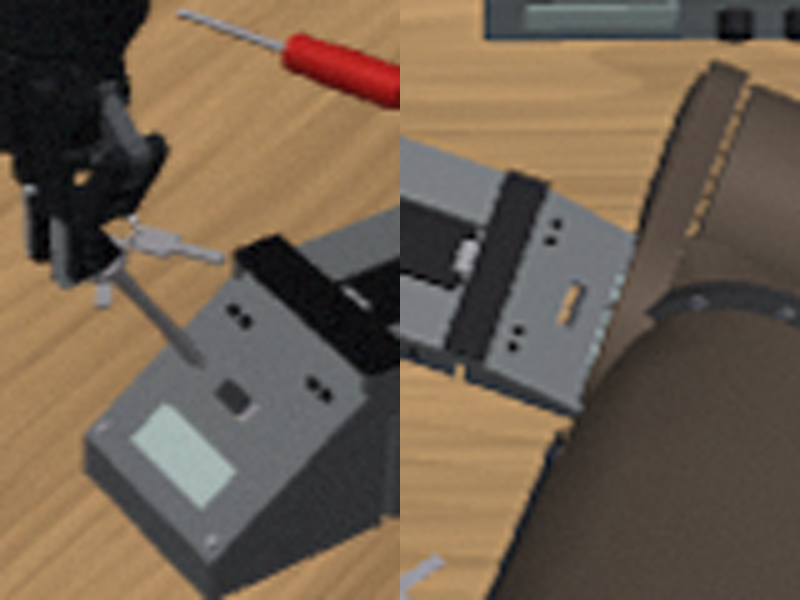

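The scene crop shows the tilted pin with its tip at crop (200,364), pixel (274,231.7), just up-slope-left of the slot at crop (236,398). I fit the actual tilt from that.

```bash
python3 - <<'E'
from h import *
s=load("s7.npz"); g=np.array([-.1394,0,.1959])
for d in (28,30,32,34,36):
    a=np.radians(d); f=lambda L:proj(s,uw(*(g+L*np.array([np.sin(a),0,-np.cos(a)]))))[0]
    t=f(.126); m=f(.045); print(d,t,m,(t-m)[1]/(t-m)[0])
# slot seen in this image vs predicted
print("slot pred",proj(s,uw(-.0486,0,.0611)), "seen",(234+235.5/5,159+398/5))
# edges of the pin via local intensity profile across rows
im=cv2.cvtColor(s["color"],cv2.COLOR_RGB2GRAY)
for y in (216,219,222,225,228,230,232): print(y,im[y,254:282])
E
```

```text
28 [268.9131 235.1602] [254.4404 215.9947] 1.3242538476789458
30 [270.3165 233.8648] [254.9699 215.5107] 1.1959716409424344
32 [271.6912 232.5373] [255.4883 215.0139] 1.0814967437740284
34 [273.0361 231.1789] [255.995  214.5046] 0.9784756878430038
36 [274.3499 229.7908] [256.4896 213.9835] 0.8850546188240966
slot pred [[280.1473 238.198 ]] seen (281.1, 238.6)
216 [143 147 126 100  70  66  77  86 117 131 134 138 138 133 133 131 128 126
 132 130 129 129 129 118 111 106 109 109]
219 [141 136 126 128 130 134 112  77  72  73  97 124 129 131 131 130 130 126
 124 126 129 121 110 107 107 109  90 100]
222 [135 136 141 139 137 136 134 133 132  96  69  69  81  91 121 130 132 129
 123 107 104 107 111 109 103 107  76  79]
225 [141 136 138 134 132 127 128 130 131 132 131 136  91  70  74  82  89 101
 108 110 108 108 109 108 110 108 108 108]
228 [131 130 129 128 130 128 134 135 135 134 134 130 125 114  98  75  71  76
  86 103 109 106 108 107 109 108 107 107]
230 [128 130 126 136 138 136 133 131 126 127 127 113 107 107 108 107  85  70
  73  80  87 104 109 109 103 106 109 109]
232 [131 138 137 137 134 130 131 129 125 112 105 104 109 109 109 108 111 107
  99  94  87 104 109 109 107 109 111 107]
```

```bash
cat > fitpin.py <<'E'
from h import *
from scipy.optimize import least_squares
def fitpin(s,g,line,tip,bias):
    """g grasp pt in unit frame; line: px on the axis; tip px; bias: seen-predicted px of the slot. -> deg, delta, L"""
    line=np.array(line)-bias; tip=np.array(tip)-bias
    def P(p,L): a=p[0]; return g+p[1]*np.array([np.cos(a),0,np.sin(a)])+L*np.array([np.sin(a),0,-np.cos(a)])
    def f(p):
        A,B=proj(s,uw(*P(p,.04)))[0],proj(s,uw(*P(p,p[2])))[0]; d=(B-A)/np.linalg.norm(B-A); n=np.array([-d[1],d[0]])
        return [*((line-A)@n),*(tip-B)]
    r=least_squares(f,[.56,.002,.125],x_scale=[.1,.002,.01]); return np.degrees(r.x[0]),r.x[1:],P(r.x,r.x[2]),r.fun
E
python3 - <<'E'
from fitpin import *
s=load("s7.npz"); g=np.array([-.1394,0,.1959])
L=[(259.3,216),(262,219),(265,222),(268,225),(270.3,228),(272.3,230)]
for b in [(1,.4),(0,0)]: print(*fitpin(s,g,L,(273.8,232.2),b))
E
```

```text
31.810893914908995 [0.004  0.1269] [-0.0691  0.      0.0902] [ 0.0937  0.1134 -0.089  -0.2913  0.0244 -0.1105 -0.1918  0.1743]
31.84904368412918 [0.005  0.1305] [-0.0663  0.      0.0877] [ 0.0937  0.1134 -0.089  -0.2913  0.0244 -0.1105 -0.1918  0.1743]
```

The tilt is 32° with the tip at (-69, 0, 90) mm in the unit frame, good enough for the slot's clearance. I go in along the pin's own axis.

>>> servo_tool(steps=[{"fingers": 0, "translation": [0.0021, 0, -0.0012], "spin": 0}, {"fingers": 0, "translation": [0.0053, 0, 0.0085], "spin": 0}, {"fingers": 0, "translation": [0.0053, 0, 0.0085], "spin": 0}, {"fingers": 0, "translation": [0.0032, 0, 0.0051], "spin": 0}, {"fingers": 0, "translation": [0, 0, 0], "spin": 0}, {"fingers": 0, "translation": [0, 0, 0], "spin": 0}], grip_force=80)

```text
time_s: 15.35
tcp_pos: [0.5759, -0.1408, 0.1725]
ee_rot: [0.0, 0.822, 0.57, 0.0]
force: [0.0, -0.7, -0.7]
finger_gap: 0.0148
grasp_force: 78.1
```

```bash
python3 - <<'E'
from fitpin import *
from bench import bot
o=bot.get_obs(); g=wu(o["tcp_pos"])+[0,0,.002]; print(g,o["force"])
s=snap("scene","s8")
a=np.radians(31.8); P=lambda L:g+.004*np.array([np.cos(a),0,np.sin(a)])+L*np.array([np.sin(a),0,-np.cos(a)])
print("tip",P(.127),proj(s,uw(*P(.127)))+[1,.4])
im=cv2.cvtColor(s["color"],cv2.COLOR_RGB2GRAY)
print("cols 262..290")
for y in range(222,244,2): print(y,proj(s,uw(*P(.1)))[0] if y==222 else "",im[y,262:290])
E
```

```text
[-0.1235 -0.      0.1745] [ 0.0198 -0.7495 -0.7269]
tip [-0.0532 -0.      0.0687] [[279.5812 236.7915]]
cols 262..290
222 [273.5955 230.8797] [128 129 102  75  73  77  96 122 133 129 122 113 111 108 105 111 110 110
  72  74  48  32  93 106 111 108 108 109]
224  [126 128 124 131 108  80  71  76  93 108 111 108 109 109 106 110 109 109
 108 108  61  50  95 111 109 112 110 108]
226  [133 137 134 136 133 132  95  67  71  80  86 103 106 112 108 107 109 109
 109 110 111 108 107 111 110 107 107 110]
228  [133 138 128 130 122 111 107 107  84  68  73  82  92 102 109 104 108 105
 112 106 108 109 108 109 111 107 112 111]
230  [130 133 125 114 103 108 106 107 108 100  70  69  79  83  99 110 108 108
 110 108 108 106 109 108 108 107 109 106]
232  [128 114 108 109 110 107 108 108 106 109 107  88  71  72  76  86 101 106
 110 107 108 109 112 107 110 106 111 111]
234  [107 107 107 109 109 106 110 109 107 109 107 108 109  91  70  68  81  92
 104 108 110 108 109 109 107 108 109 107]
236  [106 109 110 109 110 108 108 108 107 109 109 108 110 107 108  81  69  73
  60  59  92 109 109 108 109 109 108 108]
238  [109 108 109 107 109 111 109 107 108 111 108 109 109 108 109  81  53  47
  49  51  53  59  94 111 109 110 112 111]
240  [107 106 110 120 166 166 139 115 106 108 110 106 110 107 110 108 107  83
  53  47  49  88 131 127 112 106 107 109]
242  [107 120 166 177 179 179 177 175 145 114 108 107 111 109 108 107 111 110
 111 119 138 133 116 109 112 106 107 106]
```

>>> servo_tool(steps=[{"fingers": 0, "translation": [0.0026, 0, 0.0042], "spin": 0}, {"fingers": 0, "translation": [0.0026, 0, 0.0042], "spin": 0}, {"fingers": 0, "translation": [0.0026, 0, 0.0042], "spin": 0}, {"fingers": 0, "translation": [0, 0, 0], "spin": 0}])

```text
time_s: 15.9
tcp_pos: [0.5785, -0.1331, 0.1594]
ee_rot: [-0.0, 0.822, 0.57, -0.0]
force: [0.3, 0.6, 0.1]
finger_gap: 0.0152
grasp_force: 78.1
```

```bash
python3 - <<'E'
from h import *
from bench import bot
o=bot.get_obs(); g=wu(o["tcp_pos"])+[0,0,.002]; f=o["force"]; print(g,"F unit",UR.T@f[:2],f[2])
a=np.radians(31.8); T=g+.004*np.array([np.cos(a),0,np.sin(a)])+.127*np.array([np.sin(a),0,-np.cos(a)]); v=T-[-.0486,0,.0611]; print("depth",v@[.574,0,-.819],"lat",v@[.819,0,.574])
E
```

```text
[-0.1154  0.0002  0.1614] F unit [ 0.6688 -0.0914] 0.11646523926013685
depth 0.006512120167727994 lat -0.0002918098447499905
```

>>> servo_tool(steps=[{"fingers": 0, "translation": [0.0032, 0, 0.0051], "spin": 0}, {"fingers": 0, "translation": [0.0032, 0, 0.0051], "spin": 0}, {"fingers": 0, "translation": [0.0032, 0, 0.0051], "spin": 0}, {"fingers": 0, "translation": [0.001, 0, 0.0017], "spin": 0}, {"fingers": 0, "translation": [0, 0, 0], "spin": 0}])

```text
time_s: 16.52
tcp_pos: [0.5823, -0.1234, 0.1428]
ee_rot: [-0.0, 0.822, 0.57, -0.0]
force: [0.7, -1.1, -1.4]
finger_gap: 0.0149
grasp_force: 78.1
```

>>> servo_tool(steps=[{"fingers": 0, "translation": [0.0021, 0, 0.0034], "spin": 0}, {"fingers": 0, "translation": [0.0016, 0, 0.0026], "spin": 0}, {"fingers": 0, "translation": [0, 0, 0], "spin": 0}])

```text
time_s: 16.9
tcp_pos: [0.5838, -0.1201, 0.137]
ee_rot: [0.0, 0.822, 0.57, 0.0]
force: [-0.7, -2.2, 3.6]
finger_gap: 0.0148
grasp_force: 78.8
```

```bash
python3 - <<'E'
from h import *
from bench import bot
o=bot.get_obs(); g=wu(o["tcp_pos"])+[0,0,.002]; f=o["force"]; print(g,"F unit",UR.T@f[:2],f[2])
a=np.radians(31.8); T=g+.004*np.array([np.cos(a),0,np.sin(a)])+.127*np.array([np.sin(a),0,-np.cos(a)]); v=T-[-.0486,0,.0611]; print("depth",v@[.574,0,-.819],"lat",v@[.819,0,.574])
E
```

```text
[-0.1014 -0.0001  0.139 ] F unit [-2.3328 -0.1742] 3.638395674555311
depth 0.032940117790021615 lat -0.001631572627257476
```

Contact with the tab at about 4 N. I press a further 5.5 mm and hold.

>>> servo_tool(steps=[{"fingers": 0, "translation": [0.0013, 0, 0.0021], "spin": 0}, {"fingers": 0, "translation": [0.0011, 0, 0.0017], "spin": 0}, {"fingers": 0, "translation": [0.0006, 0, 0.0009], "spin": 0}, {"fingers": 0, "translation": [0, 0, 0], "spin": 0}, {"fingers": 0, "translation": [0, 0, 0], "spin": 0}, {"fingers": 0, "translation": [0, 0, 0], "spin": 0}, {"fingers": 0, "translation": [0, 0, 0], "spin": 0}, {"fingers": 0, "translation": [0, 0, 0], "spin": 0}, {"fingers": 0, "translation": [0, 0, 0], "spin": 0}, {"fingers": 0, "translation": [0, 0, 0], "spin": 0}])

```text
time_s: 18.15
tcp_pos: [0.5846, -0.1172, 0.1322]
ee_rot: [-0.0, 0.822, 0.57, 0.0]
force: [-0.2, -2.0, 5.1]
finger_gap: 0.015
grasp_force: 79.0
```

```bash
python3 - <<'E'
from h import *
from bench import bot
o=bot.get_obs(); g=wu(o["tcp_pos"])+[0,0,.002]; f=o["force"]; print(g,"F unit",UR.T@f[:2],f[2])
a=np.radians(31.8); T=g+.004*np.array([np.cos(a),0,np.sin(a)])+.127*np.array([np.sin(a),0,-np.cos(a)]); v=T-[-.0486,0,.0611]; print("depth",v@[.574,0,-.819],"lat",v@[.819,0,.574])
s=snap("scene","s9"); o=load("s7.npz")
def top(z): return proj(s,[uw(.087,.02,z)[:],uw(.087,-.02,z),uw(.017,-.02,z),uw(.017,.02,z)]).round(1).tolist()
print("flush",top(.088),"popped",top(.12))
d=np.abs(s["color"].astype(int)-o["color"]).sum(2)>60
for z in (.088,.12):
    m=np.zeros(d.shape,np.uint8); cv2.fillPoly(m,[np.array(top(z)).astype(int)],1); print(z,"changed frac",d[m>0].mean())
y=np.argwhere((s["color"][...,0].astype(int)-s["color"][...,2]>70)&(cv2.fillPoly(np.zeros(d.shape,np.uint8),[np.array(top(.12)).astype(int)],1)>0)); print("gold px mean (u,v)",y[:,::-1].mean(0) if len(y) else None,len(y))
E
```

```text
[-0.0984  0.0001  0.1342] F unit [-1.9866 -0.5081] 5.11866824716281
depth 0.038630750755731205 lat -0.0019532277248591958
flush [[321.3, 206.2], [331.4, 214.5], [308.1, 224.3], [298.3, 215.6]] popped [[322.2, 195.6], [332.4, 203.8], [308.8, 213.5], [298.7, 204.9]]
0.088 changed frac 0.35802469135802467
0.12 changed frac 0.7807807807807807
gold px mean (u,v) [315.7347 199.898 ] 49
```

The battery has popped up: the scene changed across 78% of the raised top's outline. I hold a little longer and withdraw along the axis.

>>> servo_tool(steps=[{"fingers": 0, "translation": [0, 0, 0], "spin": 0}, {"fingers": 0, "translation": [0, 0, 0], "spin": 0}, {"fingers": 0, "translation": [0, 0, 0], "spin": 0}, {"fingers": 0, "translation": [-0.0032, 0, -0.0051], "spin": 0}, {"fingers": 0, "translation": [-0.0063, 0, -0.0102], "spin": 0}, {"fingers": 0, "translation": [-0.0074, 0, -0.0119], "spin": 0}, {"fingers": 0, "translation": [-0.0084, 0, -0.0136], "spin": 0}, {"fingers": 0, "translation": [-0.0105, 0, -0.017], "spin": 0}, {"fingers": 0, "translation": [0, 0, -0.03], "spin": 0}, {"fingers": 0, "translation": [0, 0, -0.04], "spin": 0}])

```text
time_s: 19.45
tcp_pos: [0.5715, -0.1512, 0.2613]
ee_rot: [-0.001, 0.822, 0.57, -0.0]
force: [0.5, 0.5, -0.9]
finger_gap: 0.0153
grasp_force: 78.5
```

```bash
python3 - <<'E'
from h import *
s=snap("scene","s10")
y=np.argwhere((s["color"][...,0].astype(int)-s["color"][...,2]>70)); y=y[(np.abs(y-[205,315])<15).all(1)]; print("gold",y[:,::-1].mean(0),len(y))
o=load("s7.npz"); y=np.argwhere((o["color"][...,0].astype(int)-o["color"][...,2]>70)); y=y[(np.abs(y-[205,315])<15).all(1)]; print("gold before",y[:,::-1].mean(0),len(y))
togo([.5495,.25,.24],95.3)
E
```

```text
gold [314.1519 195.3671] 237
gold before [316.0391 196.7427] 307
t 19.5 tcp [ 0.573  -0.1517  0.2671] yaw 69.47331109382957 move mm [ 367.9453 -163.0878   25.9932] spin -25.826688906170432 q6 -0.01206676002910198 F [-0.2685 -0.1797  3.8564] gap 0.015318940320583261
```

```bash
python3 - <<'E'
from h import *
for n in ("s7","s10"):
    s=load(n+".npz"); im=s["color"].max(2)
    for nm,Q in (("side -y",[(.022,-.02,.093),(.082,-.02,.093),(.082,-.02,.117),(.022,-.02,.117)]),("top raised",[(.05,-.018,.12),(.05,.018,.12),(.025,.018,.12),(.025,-.018,.12)]),("end +x",[(.087,-.018,.093),(.087,.018,.093),(.087,.018,.117),(.087,-.018,.117)])):
        m=np.zeros(im.shape,np.uint8); cv2.fillPoly(m,[proj(s,[uw(*q) for q in Q]).round().astype(int)],1); print(n,nm,np.median(im[m>0]),np.percentile(im[m>0],[10,90]))
E
```

```text
s7 side -y 19.0 [ 14. 132.]
s7 top raised 100.0 [ 38. 103.]
s7 end +x 171.0 [ 99. 178.]
s10 side -y 12.0 [ 7. 43.]
s10 top raised 17.0 [13.  26.5]
s10 end +x 18.0 [10.  74.6]
```

The battery is clearly up: its sides and top are dark where the instrument was grey before. Now I carry the pin to the stand's near face, which I'll use to straighten it.

>>> servo_tool(steps=[{"fingers": 0, "translation": [0.0289, -0.0131, 0], "spin": 0}, {"fingers": 0, "translation": [0.046, -0.019, 0], "spin": 0}, {"fingers": 0, "translation": [0.046, -0.019, 0], "spin": 0}, {"fingers": 0, "translation": [0.046, -0.019, 0], "spin": 0}, {"fingers": 0, "translation": [0.046, -0.019, 0], "spin": 0}, {"fingers": 0, "translation": [0.046, -0.019, 0], "spin": 0}, {"fingers": 0, "translation": [0.046, -0.019, 0], "spin": 0}, {"fingers": 0, "translation": [0.022, -0.009, 0], "spin": 0}, {"fingers": 0, "translation": [0, 0, 0], "spin": -10}, {"fingers": 0, "translation": [0, 0, 0], "spin": -10}])

```text
time_s: 20.75
tcp_pos: [0.559, 0.2031, 0.2608]
ee_rot: [0.0, 0.708, 0.706, 0.0]
force: [0.4, 0.4, 0.1]
finger_gap: 0.0154
grasp_force: 78.3
```

>>> servo_tool(steps=[{"fingers": 0, "translation": [0, 0, 0.01], "spin": -5.8}, {"fingers": 0, "translation": [0, 0, 0.03], "spin": 0}, {"fingers": 0, "translation": [0, 0, 0.03], "spin": 0}, {"fingers": 0, "translation": [0, 0, 0.03], "spin": 0}, {"fingers": 0, "translation": [0, 0, 0.02], "spin": 0}, {"fingers": 0, "translation": [0, 0, 0.008], "spin": 0}, {"fingers": 0, "translation": [0, 0, 0], "spin": 0}], grip_force=60)

```text
time_s: 21.62
tcp_pos: [0.5593, 0.2029, 0.1323]
ee_rot: [-0.0, 0.674, 0.739, 0.0]
force: [0.6, 0.2, 0.1]
finger_gap: 0.015
grasp_force: 78.3
```

```bash
cat >> h.py <<'E'
SO=np.array([.5496,.3162]); SA=np.radians(95.3); SX=np.array([np.cos(SA),np.sin(SA)]); SY=np.array([SX[1],-SX[0]])
def ws(P): d=np.array(P[:2])-SO; return np.array([d@SX,d@SY,P[2]])   # along tool x, tool y at yaw 95.3, from hole axis
def sw(x,y,z): return [*(SO+x*SX+y*SY),z]
E
python3 - <<'E'
from h import *
from bench import bot
print(ws(bot.get_obs()["tcp_pos"])); togo(sw(-.1145,0,.139),95.3)
E
```

```text
[-0.1137 -0.0008  0.1323]
t 21.625 tcp [0.5593 0.2029 0.1323] yaw 95.2836582147432 move mm [-0.8159  0.8174 -6.6591] spin -0.016341785256798858 q6 0.14478067637337452 F [0.5935 0.1522 0.0706] gap 0.014952027787521485
```

>>> servo_tool(steps=[{"fingers": 0, "translation": [0.006, 0, 0], "spin": 0}, {"fingers": 0, "translation": [0.006, 0, -0.001], "spin": 0}, {"fingers": 0, "translation": [0.006, 0, -0.003], "spin": 0}, {"fingers": 0, "translation": [0.006, 0, -0.003], "spin": 0}, {"fingers": 0, "translation": [0.006, 0, -0.003], "spin": 0}, {"fingers": 0, "translation": [0.0065, 0, -0.0025], "spin": 0}, {"fingers": 0, "translation": [0.0065, 0, -0.0023], "spin": 0}, {"fingers": 0, "translation": [0.0065, 0, -0.002], "spin": 0}, {"fingers": 0, "translation": [0, 0, 0], "spin": 0}])

```text
time_s: 22.75
tcp_pos: [0.5546, 0.2526, 0.1494]
ee_rot: [0.0, 0.673, 0.739, 0.0]
force: [0.9, -3.5, 1.6]
finger_gap: 0.0151
grasp_force: 77.5
```

>>> servo_tool(steps=[{"fingers": 0, "translation": [0.0065, 0, -0.0015], "spin": 0}, {"fingers": 0, "translation": [0.0065, 0, -0.001], "spin": 0}, {"fingers": 0, "translation": [0.0065, 0, -0.0005], "spin": 0}, {"fingers": 0, "translation": [0.005, 0, 0], "spin": 0}, {"fingers": 0, "translation": [0.005, 0, 0], "spin": 0}, {"fingers": 0, "translation": [0, 0, 0], "spin": 0}])

```text
time_s: 23.5
tcp_pos: [0.5518, 0.2818, 0.152]
ee_rot: [0.0, 0.674, 0.739, -0.0]
force: [0.9, -5.3, 0.9]
finger_gap: 0.0149
grasp_force: 76.8
```

```bash
python3 - <<'E'
from h import *
from bench import bot
o=bot.get_obs();print(ws(o["tcp_pos"]),o["tcp_pos"],o["force"],o["finger_gap"])
s=snap("scene","s11"); c=sw(-.032,0,.1); u=proj(s,c)[0]; print(u)
def cr(c,u,w,h,k):
    x,y=int(u[0]-w/2),int(u[1]-h/2); print("org",x,y); return cv2.resize(c["color"][y:y+h,x:x+w,::-1],None,fx=k,fy=k,interpolation=cv2.INTER_CUBIC)
w=snap("wrist","w11")
cv2.imwrite("pics/crop11.png",np.hstack([cr(s,u,80,100,6),cv2.resize(w["color"][60:360,180:340,::-1],None,fx=2,fy=2)]))
E
```

```text
[-0.0345 -0.001   0.152 ] [0.5518 0.2818 0.152 ] [ 0.8647 -5.2725  0.8913] 0.014936183135260442
[339.523  154.9747]
org 299 104
```

View pics/crop11.png

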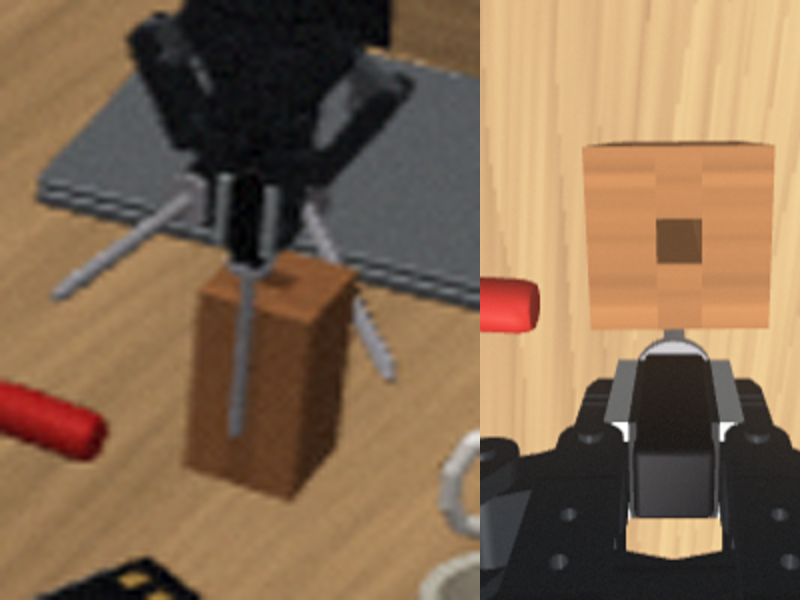

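The scene crop shows the pin standing upright flush against the stand's face. The wrist crop shows the hole at (679,241) and the pin at (674,~480). The pin axis is therefore 32 mm short of the hole and about 1.5 mm off in tool y.

>>> servo_tool(steps=[{"fingers": 0, "translation": [-0.004, 0, 0], "spin": 0}, {"fingers": 0, "translation": [0, 0, -0.02], "spin": 0}, {"fingers": 0, "translation": [0, 0, -0.03], "spin": 0}, {"fingers": 0, "translation": [0, 0, -0.03], "spin": 0}, {"fingers": 0, "translation": [0, 0.0014, -0.006], "spin": 0}, {"fingers": 0, "translation": [0.012, 0, 0], "spin": 0}, {"fingers": 0, "translation": [0.015, 0, 0], "spin": 0}, {"fingers": 0, "translation": [0.009, 0, 0], "spin": 0}, {"fingers": 0, "translation": [0, 0, 0], "spin": 0}, {"fingers": 0, "translation": [0, 0, 0], "spin": 0}])

```text
time_s: 24.85
tcp_pos: [0.5502, 0.3138, 0.2375]
ee_rot: [-0.0, 0.674, 0.739, -0.0]
force: [0.9, 0.3, -0.0]
finger_gap: 0.0151
grasp_force: 76.6
```

```bash
python3 - <<'E'
from h import *
from bench import bot
o=bot.get_obs();print(ws(o["tcp_pos"]),o["tcp_pos"],o["force"],o["finger_gap"])
s=snap("scene","s12"); t=snap("top","t12")
im=cv2.cvtColor(s["color"],cv2.COLOR_RGB2GRAY)
for L in (.0,.03,.06,.09): print(L,"vertical pin through hole axis:",proj(s,sw(0,0,.115+L))[0])
print("cols 330..358")
for y in range(118,152,3): print(y,im[y,330:358])
E
```

```text
[-0.0025  0.0003  0.2375] [0.5502 0.3138 0.2375] [ 0.9382  0.3133 -0.0477] 0.015066800617311258
0.0 vertical pin through hole axis: [344.7739 145.3796]
0.03 vertical pin through hole axis: [345.729  135.9794]
0.06 vertical pin through hole axis: [346.7076 126.3475]
0.09 vertical pin through hole axis: [347.7106 116.4755]
cols 330..358
118 [89 90 88 88 89 88 90 88 91 89 89 89 89 92 89 87 92 90 85 78 85 91 92 87
 87 89 87 93]
121 [86 89 90 90 91 88 91 89 88 92 63 36 24 27 40 62 78 81 81 81 89 89 87 93
 88 92 91 90]
124 [89 89 90 90 88 88 89 93 74 31 14 14  6 12 12 10 42 80 75 84 91 84 90 91
 89 86 90 89]
127 [90 92 92 92 89 88 55 19 15 11  2 11  8 16 16 13 56 80 61 81 89 90 87 91
 92 90 85 91]
130 [90 61 26  8  8 11 17 13 15 15  7 10 11  5  7 12 71 83 51 19 41 78 88 88
 88 91 91 89]
133 [118 111  65  26  15  15   8   7   7  13   1  12  11  11   7  23  74  76
  43  20  21  19  73  88  90  86  89  88]
136 [110  95  92  92  62  20   6  10  36  80  92  91  89  61  27  54  76  71
  62  60  57  56  57  71  87  94  92  92]
139 [ 82  89  90  79  64  79  89  88  91  89  90  91  93  90  79  84  82  71
  66 115 138 105  65  75  87  89  87  91]
142 [ 73  92 112 111  88  74  55  57  62  75  91 104 105  99  88  90  77  83
  90  90 113 130 141 109  92  91  92  89]
145 [127 126 122 120 109  98  80  61  72  93  99  95  95  96  96  90  75  76
  52  51  58  74 122 138 119 104  95  88]
148 [131 129 128 125 123 119 103  93  94  93  94  93  97  93  94  94  96  94
  96  96  93  96  94  92  93 102  87 102]
151 [127 126 126 108  97  98  94  92  88  92  91  92  84  69  62  62  63  68
  89  94  96  96  94  96  97  95  67  45]
```

>>> servo_tool(steps=[{"fingers": 0, "translation": [0, 0, 0.008], "spin": 0}, {"fingers": 0, "translation": [0, 0, 0.006], "spin": 0}, {"fingers": 0, "translation": [0, 0, 0.006], "spin": 0}, {"fingers": 0, "translation": [0, 0, 0.006], "spin": 0}, {"fingers": 0, "translation": [0, 0, 0], "spin": 0}])

```text
time_s: 25.58
tcp_pos: [0.5501, 0.3137, 0.2112]
ee_rot: [-0.0, 0.674, 0.739, -0.0]
force: [-0.3, -0.7, -0.2]
finger_gap: 0.0148
grasp_force: 76.6
```

>>> servo_tool(steps=[{"fingers": 0, "translation": [0, 0, 0.015], "spin": 0}, {"fingers": 0, "translation": [0, 0, 0.015], "spin": 0}, {"fingers": 0, "translation": [0, 0, 0.015], "spin": 0}, {"fingers": 0, "translation": [0, 0, 0.012], "spin": 0}, {"fingers": 0, "translation": [0, 0, 0.01], "spin": 0}, {"fingers": 0, "translation": [0, 0, 0.006], "spin": 0}, {"fingers": 0, "translation": [0, 0, 0], "spin": 0}])

```text
time_s: 26.45
tcp_pos: [0.5502, 0.3138, 0.1385]
ee_rot: [-0.0, 0.674, 0.739, -0.0]
force: [0.5, -0.9, -1.6]
finger_gap: 0.0152
grasp_force: 76.6
```

>>> servo_tool(steps=[{"fingers": 0, "translation": [0, 0, 0.004], "spin": 0}, {"fingers": 0, "translation": [0, 0, 0.003], "spin": 0}, {"fingers": 0, "translation": [0, 0, 0], "spin": 0}])

```text
time_s: 26.82
tcp_pos: [0.5502, 0.3138, 0.1317]
ee_rot: [-0.0, 0.674, 0.739, -0.0]
force: [0.5, 0.2, -1.1]
finger_gap: 0.015
grasp_force: 76.6
```

>>> servo_tool(steps=[{"fingers": 0, "translation": [0, 0, 0.002], "spin": 0}, {"fingers": 0, "translation": [0, 0, 0], "spin": 0}, {"fingers": 0.3, "translation": [0, 0, 0], "spin": 0}, {"fingers": 0.6, "translation": [0, 0, 0], "spin": 0}, {"fingers": 0.6, "translation": [0, 0, 0], "spin": 0}, {"fingers": 0.6, "translation": [0, 0, 0], "spin": 0}, {"fingers": 0.6, "translation": [0, 0, -0.02], "spin": 0}, {"fingers": 0.6, "translation": [0, 0, -0.04], "spin": 0}, {"fingers": 0.6, "translation": [0, 0, -0.04], "spin": 0}])

```text
time_s: 27.95
tcp_pos: [0.5502, 0.3137, 0.2308]
ee_rot: [-0.0, 0.674, 0.739, -0.0]
force: [0.2, 0.8, 0.1]
finger_gap: 0.051
grasp_force: 0.0
```

```bash
python3 - <<'E'
from h import *
from bench import bot
w=snap("wrist","w13"); s=snap("scene","s13"); a=load("scene0.npz")
im=[cv2.cvtColor(c["color"],cv2.COLOR_RGB2GRAY) for c in (a,s)]
# black handle blob within the stand region, before/after
for i in im:
    r=i[125:150,336:358].copy(); y=np.argwhere(r<45); print("dark",len(y),"u,v range",y[:,1].min()+336,y[:,1].max()+336,y[:,0].min()+125,y[:,0].max()+125,"mean",y[:,::-1].mean(0)+[336,125])
for i in im:print(i[126:150:2,338:356])
togo(uw(.052,0,.111),69.47)
E
```

```text
dark 93 u,v range 343 349 133 149 mean [345.9355 141.0538]
dark 243 u,v range 336 351 125 149 mean [343.8066 134.9259]
[[ 87  90  89  85  91  93  89  88  86  88  87  88  89  89  89  90  90  87]
 [ 85  90  87  89  87  87  86  90  87  90  88  87  92  92  86  90  88  91]
 [ 88  88  89  86  87  87  91  84  91  87  87  89  91  86  84  87  90  90]
 [ 88  87  89  88  88  86  63  58  63  62  61  78  89  89  86  85  90  88]
 [ 91  91  89  90  89  85  46  10  12   9   9  24  73  89  85  91  87  86]
 [ 87  88  87  88  89  75  32   6   5  12   5  20  75  88  92  92  88  88]
 [ 88  87  90  91  87  57  23   9   9   8  12  51  78  89  88  91  89  86]
 [ 87  89  86  89  92  51  17   7   4   7  10  51  83  90  91  90  89  86]
 [ 63  75  89  96 104  58  13   1  11   8   8  73  88  90  90  89  93  89]
 [ 65  92  95  98  83  39   9   6   4  10  17  84 101 104  95  89  91  90]
 [ 96  92  93  97  79  39  14  10   6   1  40  94  98  83  52  45  56  63]
 [ 88  93  95 100  78  33  10   5   9   5  64  86  93  90  88  91  93  88]]
[[ 22  13   8   6   3  17  14  13  14  12  36  79  90  90  88  92  87  90]
 [ 10
[... 316 characters left out ...]
  36   6   5   5   4  13   9  49  57  61  69  82  89]
 [ 94  90  89  86  75  32   3  10   9  13   9  29 121  94  60  62  82  93]
 [ 93  89  93  91  58  26   5   9   4   8  11  21 115 138 100  83  92  90]
 [ 62  76  92 103  62  16   2   7  12   7   3  54 107 133 143 109  91  94]
 [ 69  93  96  99  51   6   9   6   4   6  12  61  99 117 134 144 107  91]
 [ 98  95  92  99  48  11  14  14   8   7  10  86 101  81 109 135 142  96]
 [ 96  94  98  80  38   5  17  12   7   6  20  79  95  96  96  92  96  98]]
t 28.05 tcp [0.5515 0.3144 0.2343] yaw 95.29826135294618 move mm [-297.7583   57.9158  122.9764] spin 25.828261352946186 q6 0.32159981280426436 F [ 0.6154 -0.1645  0.0124] gap 0.05098824724031361
```

The handle sits exactly where it started (within half a pixel), so the pin is seated and released. On to the battery.

>>> servo_tool(steps=[{"fingers": 0.8, "translation": [-0.0338, 0.0069, 0], "spin": 0}, {"fingers": 1, "translation": [-0.044, 0.0085, 0], "spin": 0}, {"fingers": 1, "translation": [-0.044, 0.0085, 0], "spin": 0}, {"fingers": 1, "translation": [-0.044, 0.0085, 0], "spin": 0}, {"fingers": 1, "translation": [-0.044, 0.0085, 0], "spin": 0}, {"fingers": 1, "translation": [-0.044, 0.0085, 0], "spin": 0}, {"fingers": 1, "translation": [-0.044, 0.0085, 0], "spin": 0}, {"fingers": 1, "translation": [0, 0, 0], "spin": 10}, {"fingers": 1, "translation": [0, 0, 0], "spin": 10}, {"fingers": 1, "translation": [0, 0, 0], "spin": 5.8}])

```text
time_s: 29.3
tcp_pos: [0.6352, 0.0224, 0.2291]
ee_rot: [-0.0, 0.823, 0.568, -0.0]
force: [-0.0, -0.0, -0.2]
finger_gap: 0.0858
grasp_force: 0.0
```

>>> servo_tool(steps=[{"fingers": 1, "translation": [0, 0, 0.02], "spin": 0}, {"fingers": 1, "translation": [0, 0, 0.02], "spin": 0}, {"fingers": 1, "translation": [0, 0, 0], "spin": 0}, {"fingers": 1, "translation": [0, 0, 0], "spin": 0}])

```text
time_s: 29.8
tcp_pos: [0.6356, 0.0226, 0.1902]
ee_rot: [0.0, 0.822, 0.57, 0.0]
force: [-0.5, -0.4, 0.2]
finger_gap: 0.0853
grasp_force: 0.0
```

```bash
python3 - <<'E'
from h import *
togo(uw(.052,0,.111),69.47)
E
```

```text
t 29.8 tcp [0.6356 0.0226 0.1902] yaw 69.48671508138493 move mm [ 1.5966  1.3013 79.2225] spin 0.016715081384916175 q6 0.2895802479454302 F [-0.5435 -0.3664  0.2191] gap 0.08527046058609401
```

>>> servo_tool(steps=[{"fingers": 1, "translation": [0.0016, 0.0013, 0.02], "spin": 0}, {"fingers": 1, "translation": [0, 0, 0.025], "spin": 0}, {"fingers": 1, "translation": [0, 0, 0.02], "spin": 0}, {"fingers": 1, "translation": [0, 0, 0.0135], "spin": 0}, {"fingers": 0.7, "translation": [0, 0, 0], "spin": 0}, {"fingers": 0.4, "translation": [0, 0, 0], "spin": 0}, {"fingers": 0, "translation": [0, 0, 0], "spin": 0}, {"fingers": 0, "translation": [0, 0, 0], "spin": 0}, {"fingers": 0, "translation": [0, 0, 0], "spin": 0}], grip_force=40)

```text
time_s: 30.92
tcp_pos: [0.6376, 0.0236, 0.1122]
ee_rot: [0.0, 0.822, 0.57, 0.001]
force: [0.1, -0.3, 7.2]
finger_gap: 0.0393
grasp_force: 46.2
```

>>> servo_tool(steps=[{"fingers": 0, "translation": [0, 0, -0.008], "spin": 0}, {"fingers": 0, "translation": [0, 0, -0.015], "spin": 0}, {"fingers": 0, "translation": [0, 0, -0.02], "spin": 0}, {"fingers": 0, "translation": [0, 0, -0.025], "spin": 0}, {"fingers": 0, "translation": [0, 0, -0.025], "spin": 0}, {"fingers": 0, "translation": [0, 0, -0.025], "spin": 0}, {"fingers": 0, "translation": [-0.01, 0, -0.02], "spin": 0}, {"fingers": 0, "translation": [-0.025, 0, 0], "spin": 0}, {"fingers": 0, "translation": [-0.035, 0, 0], "spin": 0}, {"fingers": 0, "translation": [-0.045, 0, 0], "spin": 0}])

```text
time_s: 32.17
tcp_pos: [0.5963, -0.0847, 0.2503]
ee_rot: [0.0, 0.821, 0.57, 0.0]
force: [1.1, -0.1, -1.8]
finger_gap: 0.0391
grasp_force: 45.4
```

>>> servo_tool(steps=[{"fingers": 0, "translation": [-0.045, 0, 0], "spin": 0}, {"fingers": 0, "translation": [-0.045, 0, 0], "spin": 0}, {"fingers": 0, "translation": [-0.045, 0, 0], "spin": 0}, {"fingers": 0, "translation": [-0.045, 0, 0], "spin": 0}, {"fingers": 0, "translation": [-0.045, 0.004, 0], "spin": 0}, {"fingers": 0, "translation": [-0.035, 0, 0], "spin": 0}, {"fingers": 0, "translation": [-0.02, 0, 0], "spin": 0}, {"fingers": 0, "translation": [0, 0, 0], "spin": 10}, {"fingers": 0, "translation": [0, 0, 0], "spin": 10}, {"fingers": 0, "translation": [0, 0, 0], "spin": 10}])

```text
time_s: 33.42
tcp_pos: [0.5026, -0.3472, 0.2498]
ee_rot: [-0.0, 0.942, 0.335, 0.0]
force: [0.1, 0.1, -2.6]
finger_gap: 0.0394
grasp_force: 45.4
```

>>> servo_tool(steps=[{"fingers": 0, "translation": [0, 0, 0], "spin": 10}, {"fingers": 0, "translation": [0, 0, 0], "spin": 10}, {"fingers": 0, "translation": [0, 0, 0], "spin": 10}, {"fingers": 0, "translation": [0, 0, 0], "spin": 7.6}, {"fingers": 0, "translation": [0, 0, 0], "spin": 0}, {"fingers": 0, "translation": [0, 0, 0], "spin": 0}])

```text
time_s: 34.17
tcp_pos: [0.5026, -0.3475, 0.2495]
ee_rot: [0.0, 1.0, 0.018, 0.0]
force: [0.0, -0.1, -1.7]
finger_gap: 0.0394
grasp_force: 45.4
```

```bash
python3 - <<'E'
from h import *
togo([.503,-.3476,.11],1.85)
w=snap("wrist","w14"); s=snap("scene","s14"); t=snap("top","t14")
z=.028
from itertools import product
a=np.radians(1.85); R=np.array([[np.cos(a),-np.sin(a)],[np.sin(a),np.cos(a)]])
c=[[*(np.array([.503,-.3476])+R@[i*.05,j*.035]),z] for i,j in ((1,1),(1,-1),(-1,-1),(-1,1))]
q=[[*(np.array([.503,-.3476])+R@[i*.039,j*.024]),z] for i,j in ((1,1),(1,-1),(-1,-1),(-1,1))]
im=w["color"][:,:,::-1].copy()
for P,col in ((c,(0,255,0)),(q,(0,0,255))): cv2.polylines(im,[proj(w,P).round().astype(int)],True,col,1); print(proj(w,P).round(1).tolist())
im2=s["color"][:,:,::-1].copy()
cv2.polylines(im2,[proj(s,c).round().astype(int)],True,(0,255,0),1)
u=proj(s,[.503,-.3476,.1])[0].astype(int); x,y=u-[40,75]
cv2.imwrite("pics/crop14.png",np.hstack([cv2.resize(im[:,100:460],(480,560)),cv2.resize(im2[y:y+140,x:x+80],(320,560),interpolation=cv2.INTER_CUBIC)])); print("org",x,y)
E
```

```text
t 34.175 tcp [ 0.5026 -0.3475  0.2495] yaw 2.081719512669076 move mm [  0.3621   0.1595 139.5208] spin 0.23171951266908764 q6 0.8214748633973925 F [ 0.0193 -0.0781 -1.7439] gap 0.039372177059760136
[[246.6, 140.4], [307.0, 140.6], [304.5, 222.4], [248.5, 222.3]]
[[256.2, 150.0], [297.3, 150.2], [295.9, 214.0], [257.2, 213.9]]
org 122 199
```

View pics/crop14.png

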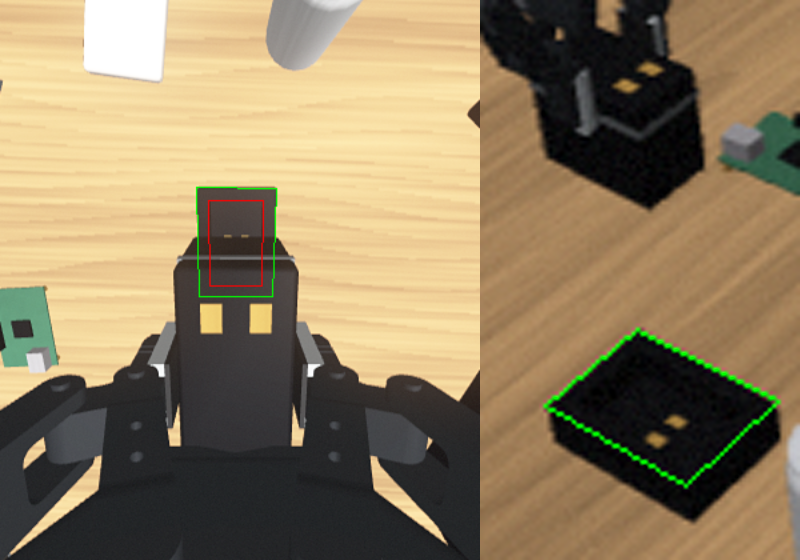

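The overlays match the cradle in both views (scene rim centred near (662,408) in the crop), and the battery hangs square in the grip over the pocket. I lower it.

>>> servo_tool(steps=[{"fingers": 0, "translation": [0, 0, 0.02], "spin": 0.2}, {"fingers": 0, "translation": [0, 0, 0.03], "spin": 0}, {"fingers": 0, "translation": [0, 0, 0.035], "spin": 0}, {"fingers": 0, "translation": [0, 0, 0.03], "spin": 0}, {"fingers": 0, "translation": [0, 0, 0.02], "spin": 0}, {"fingers": 0, "translation": [0, 0, 0.015], "spin": 0}, {"fingers": 0, "translation": [0, 0, 0.01], "spin": 0}, {"fingers": 0, "translation": [0, 0, 0.008], "spin": 0}, {"fingers": 0, "translation": [0, 0, 0], "spin": 0}])

```text
time_s: 35.45
tcp_pos: [0.5025, -0.3477, 0.0811]
ee_rot: [-0.0, 1.0, 0.015, -0.0]
force: [0.2, -0.4, -2.8]
finger_gap: 0.0391
grasp_force: 45.4
```

>>> servo_tool(steps=[{"fingers": 0, "translation": [0, 0, 0.005], "spin": 0}, {"fingers": 0, "translation": [0, 0, 0.005], "spin": 0}, {"fingers": 0, "translation": [0, 0, 0.005], "spin": 0}, {"fingers": 0, "translation": [0, 0, 0], "spin": 0}])

```text
time_s: 35.95
tcp_pos: [0.5024, -0.3476, 0.0658]
ee_rot: [-0.0, 1.0, 0.015, -0.0]
force: [0.7, -1.0, -2.2]
finger_gap: 0.0391
grasp_force: 45.4
```

>>> servo_tool(steps=[{"fingers": 0, "translation": [0, 0, 0.002], "spin": 0}, {"fingers": 0, "translation": [0, 0, 0.002], "spin": 0}, {"fingers": 0, "translation": [0, 0, 0], "spin": 0}])

```text
time_s: 36.33
tcp_pos: [0.5025, -0.3477, 0.0621]
ee_rot: [-0.0, 1.0, 0.015, -0.0]
force: [-0.4, 0.4, -2.0]
finger_gap: 0.039
grasp_force: 45.4
```

Inside the pocket with no side force. I make the last millimetres in small steps.

>>> servo_tool(steps=[{"fingers": 0, "translation": [0, 0, 0.001], "spin": 0}, {"fingers": 0, "translation": [0, 0, 0.001], "spin": 0}, {"fingers": 0, "translation": [0, 0, 0], "spin": 0}])

```text
time_s: 36.7
tcp_pos: [0.5026, -0.3477, 0.0605]
ee_rot: [0.0, 1.0, 0.015, 0.0]
force: [-2.6, -0.4, 0.8]
finger_gap: 0.0393
grasp_force: 45.7
```

>>> servo_tool(steps=[{"fingers": 0, "translation": [0, 0, 0.001], "spin": 0}, {"fingers": 0, "translation": [0, 0, 0], "spin": 0}])

```text
time_s: 36.95
tcp_pos: [0.5025, -0.3478, 0.0604]
ee_rot: [0.0, 1.0, 0.015, 0.0]
force: [-4.5, 1.3, 12.0]
finger_gap: 0.0393
grasp_force: 47.0
```

>>> servo_tool(steps=[{"fingers": 0, "translation": [0, 0, -0.0005], "spin": 0}, {"fingers": 0.55, "translation": [0, 0, 0], "spin": 0}, {"fingers": 0.8, "translation": [0, 0, 0], "spin": 0}, {"fingers": 0.9, "translation": [0, 0, 0], "spin": 0}, {"fingers": 0.9, "translation": [0, 0, 0], "spin": 0}, {"fingers": 0.9, "translation": [0, 0, -0.02], "spin": 0}, {"fingers": 0.9, "translation": [0, 0, -0.04], "spin": 0}, {"fingers": 0.9, "translation": [0, 0, -0.05], "spin": 0}, {"fingers": 0.9, "translation": [0, 0, -0.05], "spin": 0}, {"fingers": 0.9, "translation": [0, 0, 0], "spin": 0}])

```text
time_s: 38.2
tcp_pos: [0.5035, -0.3485, 0.2237]
ee_rot: [0.002, 1.0, 0.015, 0.003]
force: [0.6, 0.7, -1.4]
finger_gap: 0.0767
grasp_force: 0.0
```

```bash
python3 - <<'E'
from h import *
s=snap("scene","s15")
a=np.radians(1.85); R=np.array([[np.cos(a),-np.sin(a)],[np.sin(a),np.cos(a)]])
def q(z): return proj(s,[[*(np.array([.503,-.3476])+R@[i*.035,j*.02]),z] for i,j in ((1,1),(1,-1),(-1,-1),(-1,1))])
im=cv2.resize(s["color"][:,:,::-1],None,fx=6,fy=6,interpolation=cv2.INTER_CUBIC)
cv2.polylines(im,[((q(.068)+.5)*6).round().astype(int)],True,(0,255,0),1)
u=(q(.05).mean(0)*6).astype(int); v=(np.array([345,150])*6); 
cv2.imwrite("pics/crop15.png",np.hstack([im[u[1]-280:u[1]+280,u[0]-250:u[0]+250],im[v[1]-280:v[1]+280,v[0]-150:v[0]+150]]))
E
```

```text
(no output)
```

View pics/crop15.png

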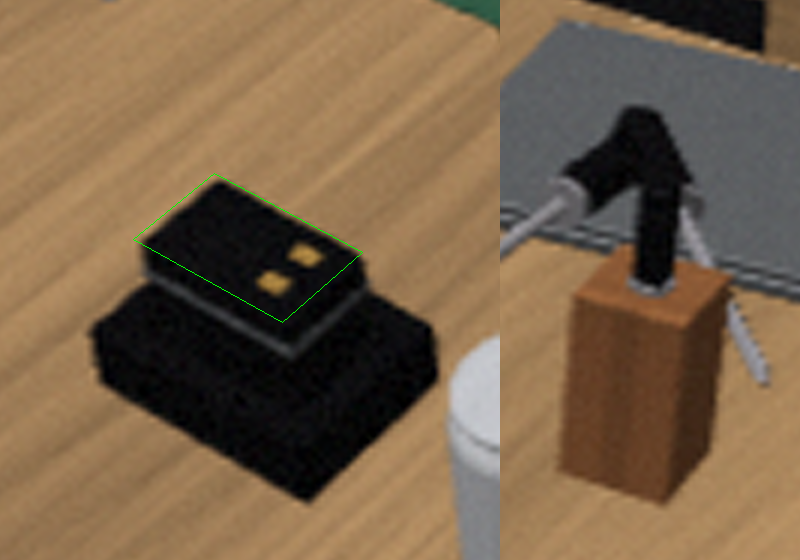

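The battery's top face lies within about 1.5 pixels of the predicted seated outline, upright in the pocket. The pin hangs by its collar in the stand and the gripper is clear, so I hand in the job.

```bash
python3 -c "
from bench import bot
print(bot.job_done())"
```

```text
the job is handed in; nothing more can be done
None
```

The job is handed in, though no verdict came back: the battery popped up and now stands upright in the charging cradle, the pin is back in its stand, and the arm is clear. The two larger look-alike pins, which are not on the bystander list, toppled in the first 1.5 s and lie on the grey slab; I didn't see why.

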